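Put the leak-tested valves away behind the sliding doors

TASK

The leak test is over: lift the ratchet pawl of the test rig and draw its clamp bar right back, then lay all the valves in the bay of the storage case that has the two rubber strips, and the pressure gauge on the plain mat in the other bay. Each bay is reached by sliding its clear door past the other one. Finish with both doors fully shut and the clamp bar left back.

Things in the scene. Friction and masses are not known exactly. Their poses are not given: they have to be found in the camera images.
- test_rig: fixed valve leak-test rig on an aluminium plate 255 x 214 x 12 mm (x -130..+125 mm, y -107..+107 mm from the origin, which is at bench height). x points away from the robot to the manifold (block at x = 75..115 mm, top 48 mm up), y to the left. Up to three valves lie along x on saddles between the manifold's rubber seals and the clamp bar
- saddle_0 (a point): top of the right-hand saddle (y = -62 mm in the rig), 22 mm above the bench; the middle of the clamped valve's brass body lies over it. The saddle is 44 mm long (x), 24 mm wide, 10 mm higher than the plate, so fingertips can pass below the valve's sides
- saddle_1 (a point): the same for the middle saddle (y = 0 in the rig)
- saddle_2 (a point): the same for the left-hand saddle (y = +62 mm in the rig)
- clamp_bar (a joint): travel of the steel clamp bar, m: 0 = clamping (as found), grows as it is drawn back along the rig's -x (towards the robot) to its stop at 0.045. Bar 206 mm wide (y); its lip (top 59 mm up) reaches 6 mm over the valves' ends and holds them down until the bar is back. A saw-tooth rack (9 mm pitch) blocks it while the pawl is down; with the pawl up it slides with about 2 N
- pawl (a joint): angle of the ratchet pawl, rad: 0 = down in the rack, grows as its tab is lifted, to 0.5. Clear of the teeth from 0.2 (hold 0.25 to 0.35 while drawing the bar back). Hinged on the clamp bar and travels with it; hinge axis along the rig's y, 68 mm from the tab's centre towards the manifold, 42 mm above the bench. Drops back by itself (light spring, about 1 N at the tab)
- pawl_tab (a point): top centre of the pawl's upright steel tab behind the bar, on the robot's side; 72 mm above the bench when down. Tab 32 mm long (rig's x), 9 mm thick (y), 34 mm high: take it from above by its two flat sides (closing along the rig's y), swing it up about the hinge, pull along the rig's -x. Its x axis points along the tab to the hinge
- case: fixed low grey storage case, 236 mm (x) by 360 mm (y), with a double aluminium track along its front and back top edges (track top 79 mm up). Origin: centre of its underside; x away from the robot, y to the left. A partition at y = 0 (51 mm high) divides it into a left and a right bay, each 171 mm (y) by 224 mm (x) inside
- door_left (a joint): travel of the left bay's clear sliding door, m: 0 = shut, grows as it slides to the right (-y of the case) over the other door, to 0.148 = open. Upper track (pane 73 mm above the bench). Slides with 1 to 2 N and stays where it is left
- door_left_tab (a point): top centre of the left door's aluminium pull tab, at the door's outer (left) edge, 108 mm above the bench. Tab: 70 mm long (x), 8 mm thick (y), standing 33 mm above the pane. Axes parallel to the case's
- door_right (a joint): travel of the right bay's clear sliding door, m: 0 = shut, grows as it slides to the left (+y of the case) beneath the left door, to 0.148 = open. Lower track (pane 65 mm above the bench). Slides with 1 to 2 N and stays where it is left
- door_right_tab (a point): top centre of the right door's pull tab, at the door's outer (right) edge, 108 mm above the bench. 70 mm long (x), 8 mm thick (y), standing 41 mm above the pane. Axes parallel to the case's
- strip_bed: lining of the valve bay (left or right): grey plate 220 (x) by 166 mm (y) with two black rubber strips along x at y = +-18 mm, 10 mm wide, tops 12 mm above the origin (centre of its underside, 6 mm above the bench; axes as the case). Valves fit across the strips side by side at x = -62, 0, +62 mm. With the bay open, the opened door's tab stands 65 mm from the lining's centre towards the partition
- foam_mat: lining of the gauge bay (the other one): plain black mat 220 x 166 x 8 mm. Origin: centre of its underside (6 mm above the bench), axes as the case
- gauge: loose pressure gauge lying face up on the bench: round black body 62 mm in diameter and 26 mm high, with a brass stem; 0.16 kg. Origin on the underside; the round body's centre is at x = +11 mm; the stem (18 mm, then 13 mm thick, axis 12 mm up) points to -x, its end at x = -42 mm
- valve_0: loose brass ball valve (may be absent), 0.21 kg. Origin on its underside, y along the body, z up. Body 70 mm long (y = -22..+48 mm, middle +13), 32 mm wide (x), 31 mm high, widest 16 mm up; the lever (16 mm wide, top 46 mm up) lies above it and reaches past the body to y = -48 mm. Grip from above across the body at y = +13. Starts on saddle 0, lever to the manifold
- valve_1: loose brass ball valve (may be absent), 0.21 kg. Origin on its underside, y along the body, z up. Body 70 mm long (y = -22..+48 mm, middle +13), 32 mm wide (x), 31 mm high, widest 16 mm up; the lever (16 mm wide, top 46 mm up) lies above it and reaches past the body to y = -48 mm. Grip from above across the body at y = +13. Starts on saddle 1, lever to the manifold
- valve_2: loose brass ball valve (may be absent), 0.21 kg. Origin on its underside, y along the body, z up. Body 70 mm long (y = -22..+48 mm, middle +13), 32 mm wide (x), 31 mm high, widest 16 mm up; the lever (16 mm wide, top 46 mm up) lies above it and reaches past the body to y = -48 mm. Grip from above across the body at y = +13. Starts on saddle 2, lever to the manifold

How it is judged (in metres and radians):
On the way, in this order (a step that is already met when the one before it is completed fails the run):
1. the clamp bar is drawn right back while the valves still lie in the rig (value of joint clamp_bar above 0.036 m and horizontal distance between valve_0 and saddle_0 below 0.045 m and horizontal distance between valve_1 and saddle_1 below 0.045 m and horizontal distance between valve_2 and saddle_2 below 0.045 m), for 0.2 s.
2. all the valves lie in the bay with the rubber strips (x of valve_0 in the frame of strip_bed between -0.105 and 0.105 m and y of valve_0 in the frame of strip_bed between -0.078 and 0.078 m and z of valve_0 in the frame of strip_bed between -0.005 and 0.045 m and x of valve_1 in the frame of strip_bed between -0.105 and 0.105 m and y of valve_1 in the frame of strip_bed between -0.078 and 0.078 m and z of valve_1 in the frame of strip_bed between -0.005 and 0.045 m and x of valve_2 in the frame of strip_bed between -0.105 and 0.105 m and y of valve_2 in the frame of strip_bed between -0.078 and 0.078 m and z of valve_2 in the frame of strip_bed between -0.005 and 0.045 m), for 0.2 s.
At the end, for the whole second after the job is handed in: every valve lies at rest in the bay with the rubber strips and the gauge at rest in the bay with the plain mat (origins over the lining and no more than 45 mm above its underside), both doors are shut to within 8 mm, and the clamp bar is still back by 30 mm or more (all of step 2 and linear speed of each of valve_0, valve_1, valve_2, gauge below 0.02 m/s and x of gauge in the frame of foam_mat between -0.105 and 0.105 m and y of gauge in the frame of foam_mat between -0.078 and 0.078 m and z of gauge in the frame of foam_mat between -0.005 and 0.045 m and value of joint each of door_left, door_right below 0.008 m and value of joint clamp_bar above 0.03 m); the robot touches nothing.
Of valve_0, valve_1, valve_2 only 2 to 3 are there at a start; the rules pass over those that are not, and their reading is None.
At some moment in a run one of gauge may be knocked a few centimetres aside while the robot is not near it.
Once in a run the grip may slacken for a moment while it holds something.
It also fails if it takes over 210 s, if anything falls off the work surface, if the arm or the gripper's body presses on something with over 40 N, if the wrist force passes 120 N, or if a joint passes its speed limit or range.

ROBOT

A 6-joint arm with a two-finger parallel gripper is mounted at the origin on a cart in front of the work surface, level with it; the furniture and walls round the work are solid. World frame = base frame: x ahead of the robot, y to its left, z up, the work surface at z = 0. Lengths are in mm, angles in rad, forces in N, time in s.
With the tool pointing down it reaches from about 350 to 975 mm from the base axis. Payload 7.1 kg.
Tool frame: the origin (TCP) lies midway between the tips of the shut fingers; the grasp point (between the pads) lies ctrl.grip_point_offset behind it (ctrl.grip_point_offset is the distance from the TCP to the grasp point, in mm); z points along the fingers, y is the line along which they close (so a half turn about z gives the same grasp; the last joint's range is limited). The gripper opens to 88 mm and grips with 3 to 60 N. Pads are 20 mm wide; open, the fingers measure 115 mm over their backs; the gripper's body (75 mm by 178 mm) begins 61 mm behind the grasp point.
Start: joints at [-0.019, 0.423, 1.63, -0, 1.089, -0.019], TCP at [624.984, 0.026, 222.675] pointing down, gripper open.
Joint ranges: [-3, 3], [-0.9, 2.11], [0.09, 2.58], [-1.31, 4.45], [0.11, 2.69], [-2.54, 2.54]. Speed limits (rad/s): [2.39, 2.39, 3.01, 3.14, 3.14, 3.14].

INTERFACE

Orientations are given as a rotation vector (axis times angle).
In Python, from workcell import ctrl, get_image, close_job, finder gives the robot as it stands.
- The arm moves only by the tool servo_tool, never from a script. Its argument "deltas" is a list of rows, each a list of 2 entries, a list of its own where there are three numbers: the shift along the tool's x, y, z in mm, then the turn, a rotation vector about the tool's x, y, z in rad. A call has 1 to 5 rows; each row is the pose to reach, as a shift and turn from the pose commanded when the call began, along the tool's axes at that moment; what a row does not reach only later rows make up. A row lasts 1/12 s, in which the tool goes at most 41.7 mm and 7.16 degrees, less where a joint would pass 70% of its speed; a pose out of reach is approached as far as the arm can. A call with a gripper value outside its range is refused whole. "grip" is the closure, from -1 (fully open) to 1 (shut), so that 0 is half open, set as the call begins (left out, the last holds). The fingers move at their own pace and stop on an object; the grip force is fixed at half the most. Time passes only in rows, so rows that repeat a pose let the fingers close. It gives the time, the measured TCP pose, the force, the opening and the grip force at its end, in the units of the state.
- ctrl.get_obs(): the state, without advancing time (a new reading comes with each control period).
- get_image(name): name is "scene" or "side" or "wrist"; returns a dict with "frame" (384x512x3 uint8, blue, green, red), "depth" (384x512 float32, mm along the optical axis (not along the pixel's ray), 0 where there is no reading), "K" (3x3 intrinsics, pixels), "pose" (4x4, takes a point from camera to world coordinates). Camera axes: x right, y down, z forward; pixel columns grow to the right and rows downward; lengths in mm; the calibration is good to about 2 mm. A picture is of the moment at which its call begins.
- close_job(): hands the job in; it is judged then, once.
Trained networks look in a picture, given as the dict that the camera call returned (one of the last four; its "shot" number tells which), for a name from the list of things; names that differ only in an ending like _2 or _b are one class to them, and where a whole thing is asked for, a point or a joint stands for the part that bears it (a point fixed in the world has none). Each returns a list of dicts, best first, with "score" (0 to 1); they miss things now and then, are a little off and sometimes report something else, mostly with a low value. They report only what shows in the picture. A call takes as long as a camera call.
- finder.search_frame(query, picture): "rect" ([centre column, centre row, width, height] as shares, 0 to 1, of the picture: columns of its width, rows of its height, round what is visible of it).
- finder.silhouettes(query, picture): "mask" (384x512 bool, what is visible of it) and "rect" ([centre column, centre row, width, height] as shares, 0 to 1, of the picture: columns of its width, rows of its height, round what is visible of it).
The state is a dict: "t": time; "qpos": joint angles; "qvel": joint speeds; "joint_torque": joint torques, N m; "ee_pos": TCP position; "orientation": TCP orientation; "ft_force": force on the tool from outside, world axes, zero at the start; "moment": the same for the moment, N m; "width": finger opening in mm; "grasp_force": force on a finger pad.
Only numpy, scipy, OpenCV 4.12 (cv2) and the standard library are available. Lean on these libraries where they do the work, as an engineer would, in place of code of your own. Each camera call takes 0.05 s, during which the arm holds its last target. There are 200 camera calls.

## Working session

There is one attempt and no reset: what is moved stays moved. The work goes in short steps, Python scripts to look and compute and a tool call to move; the robot and the scene stay as the last step left them, time stands still between calls to the robot, and variables do not carry over. Pictures are saved under pics/ and viewed, at most 14 in all, crops included, and the job is handed in when it is done.

Besides the shell and the picture viewer there is one more tool, called after ">>>" in YAML: its name, and indented under it one key for each argument. servo_tool: Moves the arm, as the interface text tells. Its arguments: {"type":"object","properties":{"deltas":{"type":"array","items":{"type":"array"}},"grip":{"type":"number"}},"required":["deltas"]}

```bash
ls; mkdir -p pics; cat > h.py <<'E'
import numpy as np,cv2
from scipy.spatial.transform import Rotation as R
from workcell import ctrl,get_image,close_job,finder
def st():
    o=ctrl.get_obs();print({k:(np.round(v,3).tolist() if not np.isscalar(v) else round(float(v),2)) for k,v in o.items() if k in('t','qpos','ee_pos','orientation','ft_force','width','grasp_force')});return o
def cloud(p):
    d=p['depth'];K=p['K'];v,u=np.mgrid[:384,:512]
    c=np.stack([(u-K[0,2])/K[0,0]*d,(v-K[1,2])/K[1,1]*d,d],-1)
    w=c@p['pose'][:3,:3].T+p['pose'][:3,3];w[d<=0]=np.nan;return w
E
cat > a.py <<'E'
from h import *
st();print(ctrl.grip_point_offset)
ims=[]
for n in('scene','side'):
    p=get_image(n);cv2.imwrite(f'pics/{n}0.png',p['frame']);W=cloud(p);print(n,p['pose'][:3,3].round())
    for q in('test_rig','case','strip_bed','foam_mat','gauge','valve_0','pawl_tab','clamp_bar','door_left_tab','door_right_tab'):
        for r in finder.silhouettes(q,p)[:3]:
            if r['score']<.3: continue
            m=r['mask'];P=W[m];P=P[~np.isnan(P[:,0])]
            if len(P)<5: continue
            print(q,round(r['score'],2),(np.array(r['rect'])*[512,384,512,384]).round().tolist(),np.median(P,0).round().tolist(),np.percentile(P,2,axis=0).round().tolist(),np.percentile(P,98,axis=0).round().tolist())
E
python3 a.py
```

```text
pics
{'t': 0.0, 'qpos': [-0.019, 0.424, 1.631, -0.0, 1.089, -0.019], 'ee_pos': [624.442, 0.035, 221.914], 'orientation': [-2.221, -2.221, 0.002], 'ft_force': [0.643, 0.513, -1.652], 'grasp_force': 0.0, 'width': 87.65}
18.700000000000003
scene [   22. -1026.   759.]
test_rig 0.56 [219.0, 188.0, 99.0, 59.0] [496.0, 120.0, 22.0] [396.0, 51.0, 1.0] [640.0, 254.0, 63.0]
case 0.9 [283.0, 260.0, 146.0, 130.0] [477.0, -300.0, 68.0] [375.0, -426.0, 7.0] [609.0, -87.0, 99.0]
foam_mat 0.61 [306.0, 284.0, 69.0, 28.0] [505.0, -365.0, 14.0] [418.0, -399.0, 11.0] [597.0, -356.0, 63.0]
gauge 0.57 [242.0, 184.0, 22.0, 20.0] [576.0, 95.0, 49.0] [547.0, 84.0, 26.0] [614.0, 115.0, 65.0]
gauge 0.5 [189.0, 163.0, 20.0, 12.0] [508.0, 368.0, 21.0] [478.0, 345.0, 2.0] [542.0, 407.0, 26.0]
valve_0 0.62 [224.0, 168.0, 21.0, 13.0] [567.0, 221.0, 51.0] [539.0, 206.0, 30.0] [613.0, 260.0, 66.0]
valve_0 0.55 [232.0, 175.0, 18.0, 12.0] [570.0, 159.0, 51.0] [543.0, 148.0, 36.0] [612.0, 179.0, 66.0]
valve_0 0.47 [242.0, 183.0, 24.0, 22.0] [573.0, 96.0, 49.0] [545.0, 84.0, 26.0] [615.0, 115.0, 66.0]
pawl_tab 0.48 [197
[... 1304 characters left out ...]
 18.0] [577.0, 97.0, 54.0] [548.0, 85.0, 35.0] [616.0, 111.0, 70.0]
valve_0 0.59 [217.0, 153.0, 16.0, 16.0] [572.0, 220.0, 53.0] [543.0, 207.0, 11.0] [606.0, 272.0, 69.0]
valve_0 0.53 [230.0, 161.0, 22.0, 20.0] [575.0, 158.0, 53.0] [547.0, 147.0, 32.0] [615.0, 173.0, 69.0]
pawl_tab 0.73 [194.0, 177.0, 31.0, 14.0] [442.0, 153.0, 50.0] [410.0, 147.0, 28.0] [492.0, 167.0, 75.0]
clamp_bar 0.58 [209.0, 175.0, 57.0, 46.0] [505.0, 152.0, 55.0] [416.0, 58.0, 14.0] [536.0, 260.0, 70.0]
clamp_bar 0.37 [215.0, 180.0, 100.0, 69.0] [498.0, 135.0, 22.0] [399.0, 53.0, 4.0] [641.0, 261.0, 64.0]
door_right_tab 0.67 [310.0, 275.0, 101.0, 68.0] [493.0, -338.0, 69.0] [405.0, -402.0, 65.0] [597.0, -266.0, 107.0]
```

```bash
python3 - <<'E'
import cv2
a=cv2.imread('pics/side0.png')[110:350,150:390]
cv2.imwrite('pics/s1.png',cv2.resize(a,(600,600),interpolation=cv2.INTER_CUBIC))
E
```

```text
(no output)
```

View pics/s1.png

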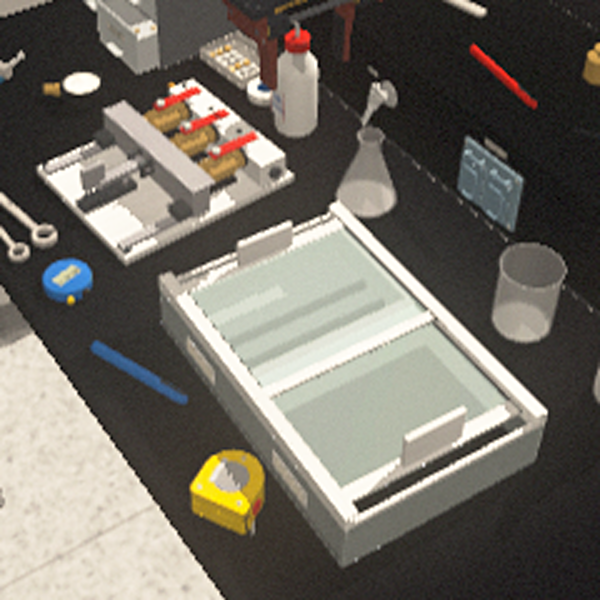

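The picture shows three valves in the rig, the strips in the left (nearer the rig) bay, and the mat in the right one. The gauge is at zoomed (70,87). I'll move above the rig with the fingers closing along its y.

>>> servo_tool:
  deltas:
    - [[155,-125,-100],[0,0,-0.5]]
    - [[155,-125,-100],[0,0,-0.5]]
    - [[155,-125,-100],[0,0,-0.5]]
    - [[155,-125,-100],[0,0,-0.5]]
    - [[155,-125,-100],[0,0,-0.5]]

```text
t: 1.52
ee_pos: [506.8, 145.9, 317.0]
orientation: [-1.594, -2.707, 0.0]
ft_force: [-0.1, 0.2, 0.6]
width: 87.6
grasp_force: 0.0
```

>>> servo_tool:
  deltas:
    - [[0,0,0],[0,0,-0.57]]
    - [[0,0,0],[0,0,-0.57]]
    - [[0,0,0],[0,0,-0.57]]
    - [[0,0,0],[0,0,-0.57]]
    - [[0,0,0],[0,0,-0.57]]

```text
t: 1.93
ee_pos: [508.0, 145.1, 316.3]
orientation: [0.768, 3.046, 0.0]
ft_force: [-0.3, -0.6, -0.7]
width: 87.8
grasp_force: 0.0
```

>>> servo_tool:
  deltas:
    - [[0,0,0],[0,0,-0.5]]
    - [[0,0,0],[0,0,-0.5]]
    - [[0,0,0],[0,0,-0.5]]
    - [[0,0,0],[0,0,-0.5]]
    - [[0,0,0],[0,0,-0.5]]

```text
t: 2.35
ee_pos: [508.1, 144.9, 316.2]
orientation: [-0.006, 3.141, -0.0]
ft_force: [-0.3, 0.5, -0.7]
width: 87.7
grasp_force: 0.0
```

```bash
cat > b.py <<'E'
from h import *
import sys
st()
p=get_image('wrist');cv2.imwrite(f'pics/{sys.argv[1]}.png',p['frame']);W=cloud(p);print(p['pose'].round(3).tolist());np.save('W.npy',W)
for q in sys.argv[2:]:
    for r in finder.silhouettes(q,p)[:4]:
        if r['score']<.3: continue
        m=r['mask'];P=W[m];P=P[~np.isnan(P[:,0])]
        if len(P)<5: continue
        P=P[np.abs(P[:,2]-np.percentile(P[:,2],95))<8]   # top surface
        rr=cv2.minAreaRect(P[:,:2].astype(np.float32))
        print(q,round(r['score'],2),(np.array(r['rect'])*[512,384,512,384]).round().tolist(),np.median(P,0).round(1).tolist(),'box',[np.round(x,1) for x in rr],len(P))
E
python3 b.py w1 test_rig valve_0 pawl_tab clamp_bar
```

```text
{'t': 2.35, 'qpos': [0.255, 0.179, 1.746, -0.0, 1.217, -1.319], 'ee_pos': [508.086, 144.919, 316.243], 'orientation': [-0.006, 3.141, -0.0], 'ft_force': [-0.275, 0.502, -0.744], 'grasp_force': 0.0, 'width': 87.68}
[[-0.005, 0.955, 0.298, 425.187], [1.0, 0.005, 0.002, 144.934], [-0.0, 0.298, -0.955, 478.737], [0.0, 0.0, 0.0, 1.0]]
test_rig 0.59 [277.0, 169.0, 143.0, 156.0] [515.7, 162.7, 59.3] box [array([537.2, 148. ]), array([179.4, 200.7]), np.float64(55.3)] 2953
test_rig 0.58 [60.0, 161.0, 120.0, 141.0] [497.9, -164.8, 76.0] box [array([ 505. , -173.4]), array([182.8, 206.3]), np.float64(87.5)] 10702
valve_0 0.74 [239.0, 212.0, 18.0, 54.0] [591.5, 106.1, 63.0] box [array([582.2, 106.2]), array([18.6, 91.8]), np.float64(88.4)] 377
valve_0 0.7 [275.0, 213.0, 18.0, 49.0] [588.0, 167.3, 63.1] box [array([589.2, 167.5]), array([69.1, 15. ]), np.float64(3.2)] 360
valve_0 0.68 [313.0, 209.0, 21.0, 53.0] [583.6, 228.7, 63.1] box [array([574.2, 227.8]), array([92. , 18.5]), np.float64(6.8)] 407
pawl_tab 0.68 [273.0, 129.0, 10.0, 61.0] [424.8, 157.4, 71.7] box [array([423.7, 157.6]), array([29.9,  8.7]), np.float64(1.0)] 143
clamp_bar 0.69 [275.0, 142.0, 138.0, 88.0] [515.9, 164.1, 59.3] box [array([479.8, 160.7]), array([109.5, 205.5]), np.float64(3.5)] 2870
clamp_bar 0.49 [314.0, 208.0, 17.0, 49.0] [584.2, 229.0, 63.1] box [array([585.5, 229.6]), array([68.9, 15.4]), np.float64(3.2)] 395
clamp_bar 0.32 [240.0, 213.0, 19.0, 53.0] [591.8, 106.0, 63.1] box [array([593.3, 105.8]), array([69.3, 15. ]), np.float64(2.9)] 368
```

>>> servo_tool:
  deltas:
    - [[84,13,195],[0,0,-0.053]]
    - [[84,13,195],[0,0,-0.053]]
    - [[84,13,195],[0,0,-0.053]]
    - [[84,13,195],[0,0,-0.053]]
    - [[84,13,195],[0,0,-0.053]]
  grip: 0

```text
t: 3.02
ee_pos: [425.2, 157.8, 124.2]
orientation: [-0.079, 3.139, 0.001]
ft_force: [0.4, -0.2, -0.5]
width: 58.3
grasp_force: 0.0
```

>>> servo_tool:
  deltas:
    - [[0,0,0],[0,0,0]]
    - [[0,0,0],[0,0,0]]

```text
t: 3.18
ee_pos: [424.8, 157.5, 124.5]
orientation: [0.081, -3.137, 0.002]
ft_force: [-0.7, 0.2, 0.4]
width: 45.6
grasp_force: 0.0
```

```bash
python3 b.py w2 pawl_tab
```

```text
{'t': 3.18, 'qpos': [0.329, 0.334, 2.068, -0.0, 0.744, -1.294], 'ee_pos': [424.776, 157.497, 124.521], 'orientation': [0.081, -3.137, 0.002], 'ft_force': [-0.656, 0.194, 0.448], 'grasp_force': 0.0, 'width': 45.58}
[[-0.054, 0.954, 0.294, 342.607], [0.999, 0.052, 0.015, 153.753], [-0.001, 0.294, -0.956, 287.349], [0.0, 0.0, 0.0, 1.0]]
pawl_tab 0.73 [264.0, 230.0, 18.0, 89.0] [421.3, 157.1, 71.6] box [array([422.9, 156.9]), array([30.6,  8.5]), np.float64(3.2)] 365
```

View pics/w2.png

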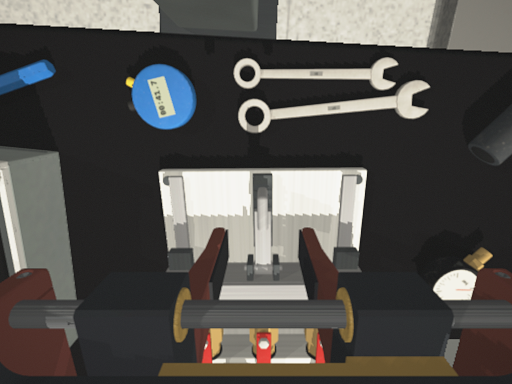

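The tab stands in line between the fingers (263,230) and the gauge shows at (458,285). Descending and gripping.

>>> servo_tool:
  deltas:
    - [[2,0,40],[0,0,0]]
    - [[2,0,81],[0,0,0]]
    - [[2,0,81],[0,0,0]]

```text
t: 3.53
ee_pos: [422.4, 156.7, 39.8]
orientation: [0.08, -3.133, 0.004]
ft_force: [-1.0, -0.4, 0.3]
width: 44.1
grasp_force: 0.0
```

>>> servo_tool:
  deltas:
    - [[0,0,0],[0,0,0]]
    - [[0,0,0],[0,0,0]]
    - [[0,0,0],[0,0,0]]
    - [[0,0,0],[0,0,0]]
    - [[0,0,0],[0,0,0]]
  grip: 1

```text
t: 3.95
ee_pos: [425.5, 158.2, 46.5]
orientation: [-0.082, 3.136, 0.002]
ft_force: [0.8, -0.9, -0.4]
width: 14.5
grasp_force: 0.0
```

>>> servo_tool:
  deltas:
    - [[-0.3,0,-5],[0,0.075,0]]
    - [[-0.9,0,-10],[0,0.15,0]]
    - [[-2,0,-15],[0,0.225,0]]
    - [[-3.4,0,-20],[0,0.3,0]]
    - [[-3.4,0,-20],[0,0.3,0]]

```text
t: 4.37
ee_pos: [425.9, 156.8, 65.6]
orientation: [0.074, -2.832, 0.013]
ft_force: [-8.0, -3.7, 6.2]
width: 9.0
grasp_force: 30.0
```

>>> servo_tool:
  deltas:
    - [[2,0,0.6],[0,0,0]]
    - [[4,0,1.2],[0,0,0]]
    - [[8,0,2.4],[0,0,0]]
    - [[12,0,3.6],[0,0,0]]
    - [[12,0,3.6],[0,0,0]]

```text
t: 4.78
ee_pos: [414.7, 156.2, 65.2]
orientation: [0.076, -2.842, 0.013]
ft_force: [0.5, -5.3, -0.9]
width: 9.0
grasp_force: 30.0
```

Low force: it slides. I'll go on to the stop.

>>> servo_tool:
  deltas:
    - [[8,0,2.5],[0,0,0]]
    - [[16,0,5],[0,0,0]]
    - [[24,0,7.5],[0,0,0]]
    - [[31,0,9.6],[0,0,0]]
    - [[31,0,9.6],[0,0,0]]

```text
t: 5.2
ee_pos: [381.4, 154.3, 65.2]
orientation: [0.076, -2.841, 0.014]
ft_force: [-2.2, -8.0, -0.2]
width: 8.5
grasp_force: 30.0
```

>>> servo_tool:
  deltas:
    - [[0,0,0],[0,0,0]]
    - [[0,0,0],[0,0,0]]
    - [[0,0,0],[0,0,0]]

```text
t: 5.45
ee_pos: [381.6, 154.3, 65.3]
orientation: [0.076, -2.84, 0.014]
ft_force: [-1.6, -6.9, -0.3]
width: 8.8
grasp_force: 30.0
```

```bash
python3 b.py w3 clamp_bar; python3 - <<'E'
from h import *
p=get_image('side');W=cloud(p);cv2.imwrite('pics/s2.png',cv2.resize(p['frame'][120:240,140:300],None,fx=3,fy=3))
for r in finder.silhouettes('clamp_bar',p)[:2]:
    P=W[r['mask']];print(r['score'],np.nanpercentile(P,[2,50,98],axis=0).round())
E
```

```text
{'t': 5.45, 'qpos': [0.302, 0.521, 2.0, 0.09, 0.915, -1.388], 'ee_pos': [381.601, 154.304, 65.315], 'orientation': [0.076, -2.84, 0.014], 'ft_force': [-1.632, -6.898, -0.289], 'grasp_force': 30.0, 'width': 8.83}
[[-0.056, 0.998, 0.002, 350.425], [0.998, 0.056, -0.002, 153.214], [-0.002, 0.002, -1.0, 244.959], [0.0, 0.0, 0.0, 1.0]]
clamp_bar 0.56 [265.0, 299.0, 305.0, 158.0] [386.1, 154.9, 88.0] box [array([387.1, 155. ]), array([32.4,  8.9]), np.float64(4.2)] 803
0.63 [[374.  55.  13.]
 [462. 113.  53.]
 [514. 177.  73.]]
```

View pics/s2.png

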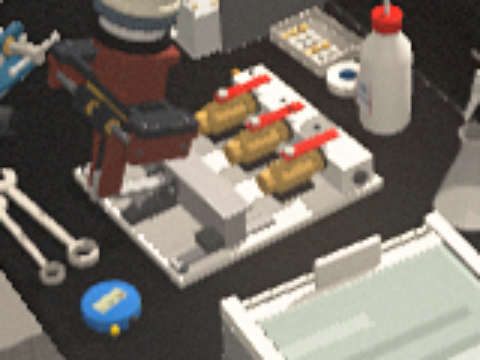

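The bar is back by about 44 mm and the valves lie on their saddles. Lowering and releasing the pawl.

>>> servo_tool:
  deltas:
    - [[-1,0,5],[0,-0.1,0]]
    - [[-2,0,13],[0,-0.2,0]]
    - [[-2,0,13],[0,-0.2,0]]

```text
t: 5.9
ee_pos: [378.1, 154.1, 51.8]
orientation: [0.082, -3.045, 0.005]
ft_force: [1.4, -7.8, 1.3]
width: 8.5
grasp_force: 30.0
```

>>> servo_tool:
  deltas:
    - [[0,0,0],[0,0,0]]
    - [[0,0,0],[0,0,0]]
    - [[0,0,0],[0,0,0]]
    - [[0,0,0],[0,0,0]]
    - [[0,0,0],[0,0,0]]
  grip: 0

```text
t: 6.32
ee_pos: [381.1, 155.6, 51.5]
orientation: [0.079, -3.041, 0.003]
ft_force: [-0.1, 0.1, -0.0]
width: 38.6
grasp_force: 0.0
```

>>> servo_tool:
  deltas:
    - [[0,0,-40],[0,0,0]]
    - [[0,0,-80],[0,-0.1,0]]
    - [[0,0,-120],[0,-0.1,0]]
    - [[0,0,-160],[0,-0.1,0]]
    - [[0,0,-190],[0,-0.1,0]]

```text
t: 6.73
ee_pos: [400.0, 156.6, 243.7]
orientation: [-0.082, 3.138, 0.001]
ft_force: [1.4, -0.3, -0.2]
width: 43.8
grasp_force: 0.0
```

>>> servo_tool:
  deltas:
    - [[-85,-214,0],[0,0,0]]
    - [[-85,-214,0],[0,0,0]]
    - [[-85,-214,0],[0,0,0]]
    - [[-85,-214,0],[0,0,0]]
    - [[-85,-214,0],[0,0,0]]

```text
t: 7.15
ee_pos: [486.8, -34.8, 240.7]
orientation: [-0.082, 3.14, 0.0]
ft_force: [1.4, 1.0, -0.4]
width: 43.8
grasp_force: 0.0
```

>>> servo_tool:
  deltas:
    - [[-20,-35,0],[0,0,0]]
    - [[-20,-35,0],[0,0,0]]
    - [[-20,-35,0],[0,0,0]]

```text
t: 7.4
ee_pos: [508.7, -68.6, 240.0]
orientation: [0.076, -3.14, -0.0]
ft_force: [0.5, -0.6, -0.2]
width: 44.3
grasp_force: 0.0
```

```bash
python3 b.py w4 case door_left_tab door_right_tab strip_bed foam_mat clamp_bar; python3 - <<'E'
from h import *
W=np.load('W.npy');Z=W[...,2]
# tabs: points at 95-115 mm
m=((Z>98)&(Z<112)).astype(np.uint8);n,l,s,c=cv2.connectedComponentsWithStats(m)
for i in range(1,n):
    if s[i,4]>60:
        P=W[l==i];P=P[P[:,2]>104];
        if len(P)>20:print('tab',s[i],np.median(P,0).round(1),[np.round(x,3) for x in cv2.minAreaRect(P[:,:2].astype(np.float32))])
E
```

```text
{'t': 7.4, 'qpos': [-0.157, 0.238, 1.858, 0.0, 1.047, -1.777], 'ee_pos': [508.715, -68.615, 240.03], 'orientation': [0.076, -3.14, -0.0], 'ft_force': [0.469, -0.632, -0.167], 'grasp_force': 0.0, 'width': 44.26}
[[-0.05, 0.954, 0.297, 425.997], [0.999, 0.048, 0.015, -72.363], [0.0, 0.298, -0.955, 402.579], [0.0, 0.0, 0.0, 1.0]]
case 0.98 [140.0, 161.0, 280.0, 216.0] [480.3, -185.8, 76.0] box [array([ 502.1, -233.3]), array([342.1, 236.4]), np.float64(87.5)] 30806
door_left_tab 0.7 [454.0, 104.0, 41.0, 81.0] [379.0, 151.8, 72.3] box [array([379.1, 153.7]), array([31.3,  9.8]), np.float64(4.8)] 346
door_left_tab 0.68 [426.0, 165.0, 171.0, 207.0] [471.1, 150.1, 59.3] box [array([496.1, 154.3]), array([264.6, 190.4]), np.float64(6.7)] 4447
door_left_tab 0.65 [177.0, 167.0, 167.0, 181.0] [487.1, -179.0, 75.7] box [array([ 504.8, -174.5]), array([182.3, 207.2]), np.float64(87.6)] 24105
door_right_tab 0.67 [55.0, 156.0, 107.0, 174.0] [491.4, -330.0, 67.4] box [array([ 497.6, -333.5]), array([136.7, 207.5]), np.float64(86.8)] 16281
strip_bed 0.75 [258.0, 165.0, 22.0, 149.0] [500.0, -77.3, 9.2] box [array([510.6, -77.3]), array([ 15.6, 215.5]), np.float64(87.7)] 1416
strip_bed 0.38 [454.0, 104.0, 46.0, 77.0] [379.2, 151.8, 72.3] box [array([379.3, 153.8]), array([30.8, 10. ]), np.float64(4.8)] 343
foam_mat 0.52 [455.0, 102.0, 44.0, 81.0] [379.0, 151.8, 72.2] box [array([379.1, 153.8]), array([31.3, 10. ]), np.float64(4.8)] 351
clamp_bar 0.89 [433.0, 120.0, 158.0, 113.0] [471.5, 150.2, 59.4] box [array([426.8, 149.4]), array([126.9, 190.9]), np.float64(3.7)] 4289
tab [237 155  12  62 446] [506.1 -91.3 107.8] [array([507.907, -91.484]), array([ 8.01 , 69.582]), np.float64(87.464)]
```

View pics/w4.png

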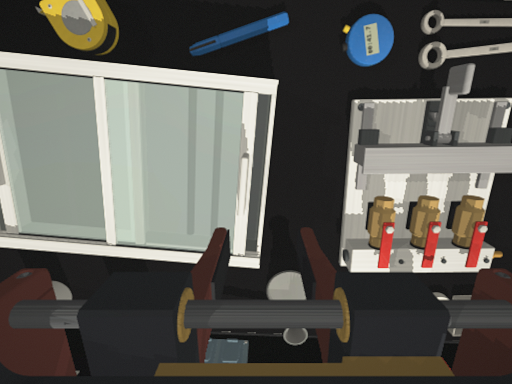

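The left tab is at (243,185) and stands about 20 mm ajar. Next I grip it and slide.

>>> servo_tool:
  deltas:
    - [[2,-23,40],[0,0,0.0915]]
    - [[2,-23,80],[0,0,0.0915]]
    - [[2,-23,120],[0,0,0.0915]]
    - [[2,-23,158],[0,0,0.0915]]
    - [[2,-23,158],[0,0,0.0915]]

```text
t: 8.17
ee_pos: [505.5, -89.1, 77.5]
orientation: [-0.06, -3.136, -0.001]
ft_force: [-0.9, 0.5, -0.5]
width: 43.6
grasp_force: 0.0
```

>>> servo_tool:
  deltas:
    - [[0,0,0],[0,0,0]]
    - [[0,0,0],[0,0,0]]
    - [[0,0,0],[0,0,0]]
    - [[0,0,0],[0,0,0]]
    - [[0,0,0],[0,0,0]]
  grip: 1

```text
t: 8.58
ee_pos: [507.8, -89.9, 83.5]
orientation: [0.061, 3.139, -0.001]
ft_force: [0.6, 0.2, 0.0]
width: 13.8
grasp_force: 0.0
```

>>> servo_tool:
  deltas:
    - [[0,0,0],[0,0,0]]
    - [[0,0,0],[0,0,0]]
    - [[0,-8,0],[0,0,0]]
    - [[0,-20,0],[0,0,0]]
    - [[0,-20,0],[0,0,0]]

```text
t: 9.0
ee_pos: [506.8, -111.2, 83.3]
orientation: [0.063, 3.14, -0.001]
ft_force: [-2.1, -1.8, 8.3]
width: 7.5
grasp_force: 30.0
```

>>> servo_tool:
  deltas:
    - [[0,-20,0],[0,0,0]]
    - [[0,-45,0],[0,0,0]]
    - [[0,-70,0],[0,0,0]]
    - [[0,-95,0],[0,0,0]]
    - [[0,-95,0],[0,0,0]]

```text
t: 9.42
ee_pos: [502.4, -208.4, 83.3]
orientation: [0.066, 3.141, -0.002]
ft_force: [-4.7, -1.3, 10.3]
width: 7.5
grasp_force: 30.0
```

>>> servo_tool:
  deltas:
    - [[0,-4,0],[0,0,0]]
    - [[0,-8,0],[0,0,0]]
    - [[0,-12,0],[0,0,0]]
    - [[0,-14,0],[0,0,0]]
    - [[0,-14,0],[0,0,0]]

```text
t: 9.83
ee_pos: [501.9, -219.4, 83.3]
orientation: [0.063, 3.141, -0.0]
ft_force: [-4.0, -1.1, 8.4]
width: 7.6
grasp_force: 30.0
```

>>> servo_tool:
  deltas:
    - [[0,-3,0],[0,0,0]]
    - [[0,-6,0],[0,0,0]]
    - [[0,-6,0],[0,0,0]]

```text
t: 10.08
ee_pos: [501.6, -225.0, 83.3]
orientation: [-0.063, -3.141, -0.001]
ft_force: [-3.9, 0.8, 10.2]
width: 8.1
grasp_force: 30.0
```

```bash
cat > c.py <<'E'
from h import *
for n in('side','scene'):
    p=get_image(n);W=cloud(p)
    for r in finder.silhouettes('case',p)[:1]:
        P=W[r['mask']];P=P[(P[:,2]>70)&(P[:,2]<84)];print(n,[np.round(x,3) for x in cv2.minAreaRect(P[:,:2].astype(np.float32))])
    for r in finder.silhouettes('strip_bed',p)[:1]:
        P=W[r['mask']];P=P[(P[:,2]<30)];print('bed',r['score'],[np.round(x,3) for x in cv2.minAreaRect(P[:,:2].astype(np.float32))])
E
python3 c.py
```

```text
side [array([ 502.649, -245.73 ]), array([359.58 , 239.908]), np.float64(87.32)]
bed 0.72 [array([ 498.757, -119.247]), array([ 98.92 , 136.279]), np.float64(89.746)]
scene [array([ 499.632, -243.225]), array([362.328, 240.707]), np.float64(87.677)]
bed 0.68 [array([ 521.328, -105.774]), array([ 74.427, 165.807]), np.float64(88.636)]
```

>>> servo_tool:
  deltas:
    - [[0,0,0],[0,0,0]]
    - [[0,0,0],[0,0,0]]
    - [[0,0,0],[0,0,0]]
    - [[0,0,0],[0,0,0]]
  grip: 0

```text
t: 10.72
ee_pos: [501.9, -224.8, 82.3]
orientation: [-0.062, -3.141, -0.0]
ft_force: [-0.0, 0.0, 0.1]
width: 31.0
grasp_force: 0.0
```

>>> servo_tool:
  deltas:
    - [[0,0,-40],[0,0,0]]
    - [[0,30,-80],[0,0,0]]
    - [[0,60,-120],[0,0,0]]
    - [[0,80,-160],[0,0,0]]
    - [[0,80,-170],[0,0,0]]

```text
t: 11.13
ee_pos: [505.3, -143.1, 254.9]
orientation: [0.06, 3.139, 0.0]
ft_force: [0.7, -0.2, 0.3]
width: 43.9
grasp_force: 0.0
```

>>> servo_tool:
  deltas:
    - [[0,0,0],[0,0,0]]
    - [[0,0,0],[0,0,0]]

```text
t: 11.3
ee_pos: [506.1, -144.6, 253.9]
orientation: [0.06, 3.137, -0.002]
ft_force: [0.6, 0.1, -1.1]
width: 43.9
grasp_force: 0.0
```

```bash
python3 b.py w5 strip_bed gauge; python3 - <<'E'
from h import *
W=np.load('W.npy');Z=W[...,2]
m=((Z>98)&(Z<112)).astype(np.uint8);n,l,s,c=cv2.connectedComponentsWithStats(m)
for i in range(1,n):
    if s[i,4]>60:
        P=W[l==i];P=P[P[:,2]>104];
        if len(P)>20:print('tab',s[i],np.median(P,0).round(1),[np.round(x,3) for x in cv2.minAreaRect(P[:,:2].astype(np.float32))])
for lo,hi in((15,21),(8,14),(70,84)):
    m=((Z>lo)&(Z<hi)&(W[...,1]<-50)).astype(np.uint8);n,l,s,c=cv2.connectedComponentsWithStats(m)
    for i in range(1,n):
        if s[i,4]>400:
            P=W[l==i];print(lo,s[i],[np.round(x,2) for x in cv2.minAreaRect(P[:,:2].astype(np.float32))])
E
```

```text
{'t': 11.3, 'qpos': [-0.301, 0.239, 1.82, -0.0, 1.079, -1.834], 'ee_pos': [506.059, -144.615, 253.923], 'orientation': [0.06, 3.137, -0.002], 'ft_force': [0.607, 0.133, -1.057], 'grasp_force': 0.0, 'width': 43.85}
[[0.036, 0.953, 0.301, 422.654], [0.999, -0.034, -0.012, -140.994], [-0.001, 0.301, -0.953, 416.143], [0.0, 0.0, 0.0, 1.0]]
strip_bed 0.72 [259.0, 165.0, 116.0, 144.0] [488.1, -149.7, 10.5] box [array([ 507.1, -150. ]), array([157.6, 214.7]), np.float64(87.5)] 5504
tab [ 40 153  25  59 734] [ 492.9 -391.6  107.7] [array([ 494.644, -393.284]), array([ 9.778, 69.445]), np.float64(88.102)]
tab [190 154  12  59 482] [ 500.3 -223.2  107.8] [array([ 501.89 , -224.007]), array([ 8.44 , 69.623]), np.float64(87.269)]
tab [ 68 332  16  14 160] [ 724.8 -416.6  107.9] [array([ 724.286, -419.494]), array([24.74 ,  8.244]), np.float64(86.764)]
15 [241  93   8 143 888] [array([ 505.5 , -171.47]), array([  9.77, 212.6 ]), np.float64(87.41)]
15 [266  94   8 142 877] [array([ 507.5 , -135.74]), array([  9.68, 211.25]), np.float64(87.62)]
8 [240  13  92  50 881] [array([ 334.25, -109.46]), array([ 14.74, 128.81]), np.float64(20.08)]
8 [  203    93   116   145 12225] [array([ 509.03, -148.92]), array([161.17, 218.65]), np.float64(87.34)]
70 [   20    77   316   184 28011] [array([ 501.62, -242.45]), array([359.26, 236.59]), np.float64(87.5)]
70 [230 248  68  14 805] [array([ 615.91, -147.69]), array([93.43, 16.35]), np.float64(87.58)]
70 [233 350  90  13 568] [array([ 802.43, -132.19]), array([145.  ,  22.31]), np.float64(89.84)]
```

View pics/w5.png

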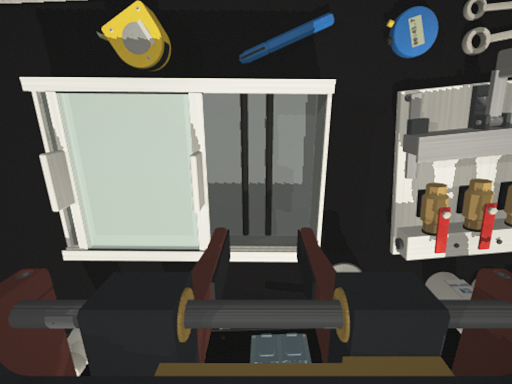

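The left bay is open, with the strips at columns 245 and 268 and the tab at (196,180). Next, a helper for move numbers and a check of where the glassware stands.

```bash
cat >> h.py <<'E'
def pose(o=None):
    o=o or ctrl.get_obs();M=R.from_rotvec(o['orientation']).as_matrix();return np.array(o['ee_pos']),M
def down(yaw): # tool x at world angle yaw, z down
    c,s=np.cos(yaw),np.sin(yaw);return np.array([[c,s,0],[s,-c,0],[0,0,-1.]])
def chain(tg,start=None):
    p,M=start or pose()
    for t in tg:
        q=np.array(t[:3],float);N=down(t[3])
        print(t,'->',(M.T@(q-p)).round(1).tolist(),R.from_matrix(M.T@N).as_rotvec().round(3).tolist())
        p,M=q,N
E
python3 - <<'E'
from h import *
p=get_image('side');W=cloud(p)
m=(W[...,2]>95)&(W[...,0]>560)&(W[...,0]<760)&(W[...,1]>-450)&(W[...,1]<300)
n,l,s,c=cv2.connectedComponentsWithStats(m.astype(np.uint8))
for i in range(1,n):
    if s[i,4]>15:P=W[l==i];print(s[i],np.percentile(P,[3,97],axis=0).round().tolist())
chain([[567,104.7,130,np.pi+.057],[567,104.7,20,np.pi+.057],[567,104.7,150,np.pi+.057]])
E
```

```text
[293 160  11  10  56] [[701.0, -30.0, 96.0], [729.0, -0.0, 105.0]]
[394 221  24  33 485] [[709.0, -443.0, 97.0], [755.0, -398.0, 165.0]]
[567, 104.7, 130, 3.198592653589793] -> [-53.2, 252.0, 120.7] [0.001, -0.003, -0.097]
[567, 104.7, 20, 3.198592653589793] -> [0.0, 0.0, 110.0] [0.0, 0.0, 0.0]
[567, 104.7, 150, 3.198592653589793] -> [0.0, 0.0, -130.0] [0.0, 0.0, 0.0]
```

>>> servo_tool:
  deltas:
    - [[-26,126,40],[0,0,-0.05]]
    - [[-26,126,40],[0,0,-0.05]]
    - [[-26,126,40],[0,0,-0.05]]
    - [[-26,126,40],[0,0,-0.05]]
  grip: -0.1

```text
t: 11.83
ee_pos: [535.1, -16.6, 209.1]
orientation: [0.019, -3.137, -0.002]
ft_force: [0.2, -0.3, -0.2]
width: 48.2
grasp_force: 0.0
```

>>> servo_tool:
  deltas:
    - [[-33,125,80],[0,0,-0.047]]
    - [[-33,125,80],[0,0,-0.047]]
    - [[-33,125,80],[0,0,-0.047]]
    - [[-33,125,80],[0,0,-0.047]]
    - [[-33,125,80],[0,0,-0.047]]

```text
t: 12.25
ee_pos: [566.2, 107.7, 128.1]
orientation: [0.095, -3.134, 0.0]
ft_force: [-0.9, -0.2, 0.2]
width: 48.0
grasp_force: 0.0
```

```bash
python3 b.py w6 valve_0;  python3 - <<'E'
from h import *
chain([[567,104.7,130,np.pi+.057]])
E
```

```text
{'t': 12.25, 'qpos': [0.167, 0.48, 1.799, 0.001, 0.869, -1.465], 'ee_pos': [566.218, 107.73, 128.069], 'orientation': [0.095, -3.134, 0.0], 'ft_force': [-0.892, -0.206, 0.187], 'grasp_force': 0.0, 'width': 48.01}
[[-0.062, 0.954, 0.292, 484.462], [0.998, 0.059, 0.018, 103.14], [-0.0, 0.292, -0.956, 291.089], [0.0, 0.0, 0.0, 1.0]]
valve_0 0.9 [258.0, 218.0, 38.0, 107.0] [591.1, 105.2, 63.2] box [array([593.6, 105.3]), array([69.4, 15. ]), np.float64(3.0)] 1155
valve_0 0.85 [388.0, 218.0, 41.0, 103.0] [583.3, 227.7, 63.2] box [array([586. , 228.4]), array([69.4, 15.6]), np.float64(2.6)] 1177
valve_0 0.65 [324.0, 212.0, 38.0, 91.0] [576.0, 166.6, 63.3] box [array([581.3, 166.7]), array([52.7, 15.4]), np.float64(3.3)] 756
valve_0 0.34 [500.0, 167.0, 23.0, 50.0] [526.3, 349.8, 22.0] box [array([528. , 351.1]), array([43.9, 12.9]), np.float64(18.1)] 306
[567, 104.7, 130, 3.198592653589793] -> [-0.2, -0.3, 0.7] [-0.001, -0.004, 0.002]
```

View pics/w6.png

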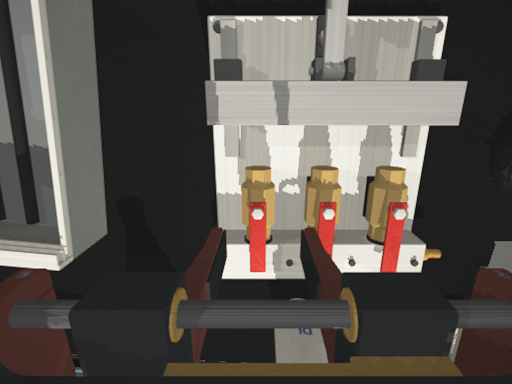

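Valve 0 is at (258,218) between the fingers. Descend, grip and lift.

>>> servo_tool:
  deltas:
    - [[0,-0.5,40],[0,0,0]]
    - [[0,-0.5,80],[0,0,0]]
    - [[0,-0.5,110],[0,0,0]]
    - [[0,-0.5,110],[0,0,0]]
    - [[0,-0.5,110],[0,0,0]]

```text
t: 12.77
ee_pos: [566.8, 103.1, 21.9]
orientation: [0.088, -3.137, 0.001]
ft_force: [0.7, -0.3, 0.9]
width: 48.7
grasp_force: 0.0
```

>>> servo_tool:
  deltas:
    - [[0,0,0],[0,0,0]]
    - [[0,0,0],[0,0,0]]
    - [[0,0,0],[0,0,0]]
    - [[0,0,0],[0,0,0]]
    - [[0,0,0],[0,0,0]]
  grip: 1

```text
t: 13.18
ee_pos: [569.4, 104.7, 24.7]
orientation: [-0.091, 3.136, -0.0]
ft_force: [0.5, -2.3, 8.9]
width: 31.8
grasp_force: 30.0
```

>>> servo_tool:
  deltas:
    - [[0,0,0],[0,0,0]]
    - [[0,0,-20],[0,0,0]]
    - [[0,0,-50],[0,0,0]]
    - [[0,0,-90],[0,0,0]]
    - [[0,0,-130],[0,0,0]]

```text
t: 13.6
ee_pos: [566.7, 104.7, 153.8]
orientation: [0.091, -3.139, 0.0]
ft_force: [1.4, -0.6, -2.7]
width: 31.9
grasp_force: 30.0
```

```bash
python3 - <<'E'
from h import *
st()
Y=np.pi/2-.0435
chain([[480,30,150,np.pi+.057-.5],[450,-60,150,np.pi+.057-1.1],[444,-137,150,Y],[444.1,-137.3,17,Y],[444.1,-137.3,150,Y]],(np.array([567,104.5,150]),down(np.pi+.057)))
E
```

```text
{'t': 13.6, 'qpos': [0.162, 0.441, 1.788, 0.0, 0.914, -1.467], 'ee_pos': [566.722, 104.737, 153.823], 'orientation': [0.091, -3.139, 0.0], 'ft_force': [1.365, -0.638, -2.702], 'grasp_force': 30.0, 'width': 31.89}
[480, 30, 150, 2.698592653589793] -> [91.1, -69.4, 0.0] [0.0, 0.0, 0.5]
[450, -60, 150, 2.098592653589793] -> [-11.5, -94.2, 0.0] [0.0, 0.0, 0.6]
[444, -137, 150, 1.5272963267948965] -> [-63.5, -44.0, 0.0] [0.0, 0.0, 0.571]
[444.1, -137.3, 17, 1.5272963267948965] -> [-0.3, 0.1, 133.0] [0.0, 0.0, 0.0]
[444.1, -137.3, 150, 1.5272963267948965] -> [0.0, 0.0, -133.0] [0.0, 0.0, 0.0]
```

>>> servo_tool:
  deltas:
    - [[91,-69,0],[0,0,0.5]]
    - [[91,-69,0],[0,0,0.5]]
    - [[91,-69,0],[0,0,0.5]]
    - [[91,-69,0],[0,0,0.5]]
    - [[91,-69,0],[0,0,0.5]]

```text
t: 14.02
ee_pos: [479.6, 29.9, 153.3]
orientation: [0.698, 3.062, 0.0]
ft_force: [1.0, -0.4, -2.5]
width: 31.9
grasp_force: 30.0
```

>>> servo_tool:
  deltas:
    - [[-11,-94,0],[0,0,0.6]]
    - [[-11,-94,0],[0,0,0.6]]
    - [[-11,-94,0],[0,0,0.6]]
    - [[-11,-94,0],[0,0,0.6]]
    - [[-11,-94,0],[0,0,0.6]]

```text
t: 14.43
ee_pos: [451.5, -59.7, 153.0]
orientation: [1.568, 2.721, 0.001]
ft_force: [-0.8, 0.5, -2.1]
width: 31.7
grasp_force: 30.0
```

>>> servo_tool:
  deltas:
    - [[-63,-44,0],[0,0,0.571]]
    - [[-63,-44,0],[0,0,0.571]]
    - [[-63,-44,0],[0,0,0.571]]
    - [[-63,-44,0],[0,0,0.571]]
    - [[-63,-44,0],[0,0,0.571]]

```text
t: 14.85
ee_pos: [445.5, -136.2, 152.9]
orientation: [2.27, 2.17, 0.001]
ft_force: [0.5, 0.4, -2.1]
width: 31.6
grasp_force: 30.0
```

>>> servo_tool:
  deltas:
    - [[0,0,0],[0,0,0]]
    - [[0,0,0],[0,0,0]]

```text
t: 15.02
ee_pos: [445.2, -135.5, 152.7]
orientation: [2.261, 2.179, 0.001]
ft_force: [0.7, -0.6, -2.0]
width: 32.2
grasp_force: 30.0
```

```bash
python3 b.py w7 valve_0;  python3 - <<'E'
from h import *
Y=np.pi/2-.0435
chain([[444.1,-137.3,21,Y]])
E
```

```text
{'t': 15.02, 'qpos': [-0.321, 0.297, 2.029, 0.0, 0.815, -0.284], 'ee_pos': [445.207, -135.505, 152.737], 'orientation': [2.261, 2.179, 0.001], 'ft_force': [0.677, -0.613, -2.038], 'grasp_force': 30.0, 'width': 32.18}
[[0.999, -0.034, -0.01, 447.639], [-0.035, -0.954, -0.299, -52.741], [0.0, 0.299, -0.954, 315.219], [0.0, 0.0, 0.0, 1.0]]
valve_0 0.63 [264.0, 279.0, 55.0, 171.0] [444.4, -145.9, 191.3] box [array([ 444.1, -159.4]), array([69. , 14.8]), np.float64(88.2)] 2044
[444.1, -137.3, 21, 1.5272963267948965] -> [-1.9, -0.8, 131.6] [0.001, 0.0, 0.005]
```

View pics/w7.png

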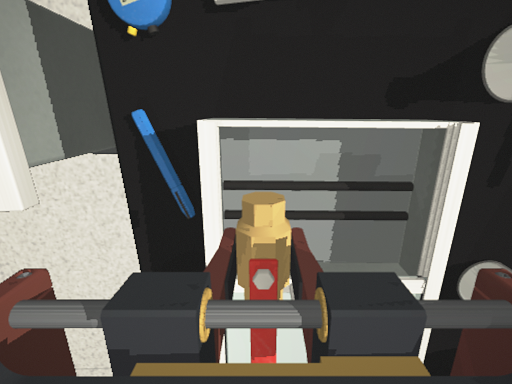

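Valve held squarely at (264,255), lever towards the partition, with the strips ahead. Lowering.

>>> servo_tool:
  deltas:
    - [[-2,-1,40],[0,0,0]]
    - [[-2,-1,80],[0,0,0]]
    - [[-2,-1,110],[0,0,0]]
    - [[-2,-1,125],[0,0,0]]
    - [[-2,-1,131],[0,0,0]]

```text
t: 15.53
ee_pos: [441.6, -136.7, 19.5]
orientation: [-2.262, -2.174, 0.004]
ft_force: [-12.3, 1.2, 45.4]
width: 31.9
grasp_force: 30.0
```

>>> servo_tool:
  deltas:
    - [[0,0,0],[0,0,0]]
    - [[0,0,0],[0,0,0]]
    - [[0,0,0],[0,0,0]]

```text
t: 15.78
ee_pos: [444.1, -137.6, 21.9]
orientation: [2.266, 2.175, 0.001]
ft_force: [-0.6, -0.4, -2.1]
width: 31.3
grasp_force: 30.0
```

```bash
python3 -c "
from h import *
st()"
```

```text
{'t': 15.78, 'qpos': [-0.326, 0.551, 2.08, 0.0, 0.51, -0.285], 'ee_pos': [444.052, -137.613, 21.865], 'orientation': [2.266, 2.175, 0.001], 'ft_force': [-0.554, -0.363, -2.12], 'grasp_force': 30.0, 'width': 31.34}
```

>>> servo_tool:
  deltas:
    - [[0,0,1],[0,0,0]]
    - [[0,0,1],[0,0,0]]
    - [[0,0,1],[0,0,0]]
    - [[0,0,1],[0,0,0]]
    - [[0,0,1],[0,0,0]]
  grip: 0

```text
t: 16.2
ee_pos: [443.4, -137.6, 20.6]
orientation: [2.268, 2.173, 0.0]
ft_force: [-0.3, -0.1, -0.8]
width: 44.0
grasp_force: 0.0
```

>>> servo_tool:
  deltas:
    - [[0,0,-30],[0,0,0]]
    - [[0,0,-60],[0,0,0]]
    - [[0,0,-100],[0,0,0]]
    - [[0,0,-130],[0,0,0]]
    - [[0,0,-130],[0,0,0]]

```text
t: 16.62
ee_pos: [446.5, -138.7, 155.6]
orientation: [2.262, 2.168, 0.007]
ft_force: [1.0, -0.1, 0.1]
width: 43.6
grasp_force: 0.0
```

```bash
python3 b.py w8 valve_0;  python3 - <<'E'
from h import *
Y=np.pi+.055
chain([[460,-40,140,Y-1.05],[510,60,140,Y-.45],[563.3,165.7,140,Y],[563.3,165.7,21,Y]])
E
```

```text
{'t': 16.62, 'qpos': [-0.327, 0.291, 2.027, 0.0, 0.813, -0.284], 'ee_pos': [446.539, -138.654, 155.606], 'orientation': [2.262, 2.168, 0.007], 'ft_force': [1.025, -0.084, 0.072], 'grasp_force': 0.0, 'width': 43.64}
[[0.999, -0.041, -0.004, 448.179], [-0.041, -0.953, -0.302, -55.469], [0.008, 0.302, -0.953, 317.91], [0.0, 0.0, 0.0, 1.0]]
[460, -40, 140, 2.146592653589793] -> [98.4, 11.8, 11.4] [0.003, 0.002, -0.618]
[510, 60, 140, 2.746592653589793] -> [56.7, 96.4, 0.0] [0.0, 0.0, -0.6]
[563.3, 165.7, 140, 3.1965926535897933] -> [-8.5, 118.1, 0.0] [0.0, 0.0, -0.45]
[563.3, 165.7, 21, 3.1965926535897933] -> [0.0, 0.0, 119.0] [0.0, 0.0, 0.0]
```

>>> servo_tool:
  deltas:
    - [[98,12,11],[0,0,-0.618]]
    - [[98,12,11],[0,0,-0.618]]
    - [[98,12,11],[0,0,-0.618]]
    - [[98,12,11],[0,0,-0.618]]
    - [[98,12,11],[0,0,-0.618]]

```text
t: 17.13
ee_pos: [458.1, -38.8, 137.4]
orientation: [-1.486, -2.764, 0.002]
ft_force: [1.4, 0.6, 0.3]
width: 43.9
grasp_force: 0.0
```

>>> servo_tool:
  deltas:
    - [[57,96,0],[0,0,-0.6]]
    - [[57,96,0],[0,0,-0.6]]
    - [[57,96,0],[0,0,-0.6]]
    - [[57,96,0],[0,0,-0.6]]
    - [[57,96,0],[0,0,-0.6]]

```text
t: 17.55
ee_pos: [508.3, 61.4, 137.2]
orientation: [-0.602, -3.08, 0.001]
ft_force: [-0.7, 0.3, -0.8]
width: 44.2
grasp_force: 0.0
```

>>> servo_tool:
  deltas:
    - [[-8,118,0],[0,0,-0.45]]
    - [[-8,118,0],[0,0,-0.45]]
    - [[-8,118,0],[0,0,-0.45]]
    - [[-8,118,0],[0,0,-0.45]]
    - [[-8,118,0],[0,0,-0.45]]
  grip: -0.1

```text
t: 17.97
ee_pos: [561.1, 167.1, 137.0]
orientation: [0.094, -3.137, 0.001]
ft_force: [-0.4, -0.6, 0.0]
width: 48.0
grasp_force: 0.0
```

>>> servo_tool:
  deltas:
    - [[0,0,0],[0,0,0]]
    - [[0,0,0],[0,0,0]]

```text
t: 18.13
ee_pos: [560.4, 164.8, 137.9]
orientation: [0.081, -3.138, 0.001]
ft_force: [-0.5, 0.4, -0.1]
width: 48.3
grasp_force: 0.0
```

```bash
python3 b.py w9 valve_0 clamp_bar;  python3 - <<'E'
from h import *
Y=np.pi+.055
chain([[563.3,165.7,21,Y]])
p=get_image('side');W=cloud(p)
for q in('valve_0','gauge'):
  for r in finder.silhouettes(q,p):
    P=W[r['mask']];print(q,round(r['score'],2),np.nanpercentile(P,[2,50,98],axis=0).round().tolist())
E
```

```text
{'t': 18.13, 'qpos': [0.266, 0.474, 1.778, -0.0, 0.892, -1.357], 'ee_pos': [560.371, 164.813, 137.936], 'orientation': [0.081, -3.138, 0.001], 'ft_force': [-0.508, 0.406, -0.075], 'grasp_force': 0.0, 'width': 48.33}
[[-0.053, 0.954, 0.295, 478.073], [0.999, 0.051, 0.015, 161.009], [-0.001, 0.295, -0.955, 300.679], [0.0, 0.0, 0.0, 1.0]]
valve_0 0.91 [325.0, 212.0, 35.0, 90.0] [575.7, 228.6, 63.3] box [array([581.4, 228.7]), array([60.2, 15.3]), np.float64(3.2)] 831
valve_0 0.82 [263.0, 219.0, 32.0, 99.0] [587.7, 167.1, 63.2] box [array([589.4, 167.4]), array([69.1, 14.8]), np.float64(2.6)] 1052
clamp_bar 0.88 [262.0, 64.0, 251.0, 129.0] [472.5, 160.5, 59.5] box [array([442.7, 158. ]), array([ 95.1, 206.1]), np.float64(3.5)] 10488
clamp_bar 0.43 [33.0, 138.0, 66.0, 267.0] [576.3, -66.3, 63.6] box [array([555.1, -72.6]), array([ 20.4, 144.8]), np.float64(86.7)] 1717
[563.3, 165.7, 21, 3.1965926535897933] -> [-2.2, 0.8, 118.0] [-0.0, -0.001, -0.003]
valve_0 0.83 [[532.0, 146.0, 38.0], [569.0, 158.0, 52.0], [616.0, 170.0, 68.0]]
valve_0 0.79 [[526.0, 209.0, 12.0], [560.0, 220.0, 50.0], [596.0, 262.0, 68.0]]
valve_0 0.66 [[367.0, 145.0, 35.0], [396.0, 150.0, 50.0], [445.0, 165.0, 76.0]]
valve_0 0.53 [[428.0, -195.0, 13.0], [438.0, -153.0, 49.0], [451.0, -108.0, 65.0]]
gauge 0.79 [[536.0, 331.0, 3.0], [563.0, 355.0, 24.0], [599.0, 390.0, 31.0]]
gauge 0.59 [[428.0, -195.0, 26.0], [438.0, -152.0, 50.0], [451.0, -104.0, 64.0]]
```

>>> servo_tool:
  deltas:
    - [[-2,1,40],[0,0,0]]
    - [[-2,1,75],[0,0,0]]
    - [[-2,1,100],[0,0,0]]
    - [[-2,1,112],[0,0,0]]
    - [[-2,1,117],[0,0,0]]

```text
t: 18.85
ee_pos: [562.4, 166.3, 20.5]
orientation: [0.085, -3.137, 0.001]
ft_force: [-0.3, -0.6, 0.1]
width: 48.2
grasp_force: 0.0
```

>>> servo_tool:
  deltas:
    - [[0,0,0],[0,0,0]]
    - [[0,0,0],[0,0,0]]
    - [[0,0,0],[0,0,0]]
    - [[0,0,0],[0,0,0]]
    - [[0,0,0],[0,0,0]]
  grip: 1

```text
t: 19.27
ee_pos: [564.9, 167.1, 23.9]
orientation: [-0.086, 3.138, 0.001]
ft_force: [-0.3, -0.3, 5.6]
width: 31.9
grasp_force: 30.0
```

>>> servo_tool:
  deltas:
    - [[0,0,0],[0,0,0]]
    - [[0,0,-20],[0,0,0]]
    - [[0,0,-50],[0,0,0]]
    - [[0,0,-90],[0,0,0]]
    - [[0,0,-130],[0,0,0]]

```text
t: 19.68
ee_pos: [562.4, 166.6, 153.0]
orientation: [0.086, -3.138, 0.001]
ft_force: [1.4, -0.7, -2.2]
width: 31.8
grasp_force: 30.0
```

```bash
python3 - <<'E'
from h import *
Y=np.pi/2-.0435
chain([[520,70,150,np.pi+.057-.45],[505,-30,150,np.pi+.057-1.05],[506.1,-140,150,Y]])
E
```

```text
[520, 70, 150, 2.748592653589793] -> [47.6, -94.2, 3.2] [-0.001, -0.003, 0.448]
[505, -30, 150, 2.148592653589793] -> [-24.4, -98.1, 0.0] [0.0, 0.0, 0.6]
[506.1, -140, 150, 1.5272963267948965] -> [-92.7, -59.2, 0.0] [0.0, 0.0, 0.621]
```

>>> servo_tool:
  deltas:
    - [[48,-94,0],[0,0,0.45]]
    - [[48,-94,0],[0,0,0.45]]
    - [[48,-94,0],[0,0,0.45]]
    - [[48,-94,0],[0,0,0.45]]
    - [[48,-94,0],[0,0,0.45]]

```text
t: 20.1
ee_pos: [520.0, 69.3, 152.7]
orientation: [-0.624, -3.079, -0.0]
ft_force: [0.5, 0.4, -1.6]
width: 32.0
grasp_force: 30.0
```

>>> servo_tool:
  deltas:
    - [[-24,-98,0],[0,0,0.6]]
    - [[-24,-98,0],[0,0,0.6]]
    - [[-24,-98,0],[0,0,0.6]]
    - [[-24,-98,0],[0,0,0.6]]
    - [[-24,-98,0],[0,0,0.6]]

```text
t: 20.52
ee_pos: [505.5, -30.0, 152.4]
orientation: [1.506, 2.757, 0.0]
ft_force: [-0.5, -0.3, -1.8]
width: 32.1
grasp_force: 30.0
```

>>> servo_tool:
  deltas:
    - [[-93,-59,0],[0,0,0.62]]
    - [[-93,-59,0],[0,0,0.62]]
    - [[-93,-59,0],[0,0,0.62]]
    - [[-93,-59,0],[0,0,0.62]]
    - [[-93,-59,0],[0,0,0.62]]

```text
t: 20.93
ee_pos: [507.0, -140.6, 152.4]
orientation: [2.276, 2.165, 0.001]
ft_force: [0.4, 0.7, -2.7]
width: 31.7
grasp_force: 30.0
```

>>> servo_tool:
  deltas:
    - [[0,0,0],[0,0,0]]
    - [[0,0,0],[0,0,0]]
    - [[0,0,0],[0,0,0]]

```text
t: 21.18
ee_pos: [506.6, -138.9, 152.3]
orientation: [-2.264, -2.178, -0.0]
ft_force: [0.1, -0.0, -2.5]
width: 31.8
grasp_force: 30.0
```

```bash
python3 b.py w10 valve_0;  python3 - <<'E'
from h import *
Y=np.pi/2-.0435
chain([[506.1,-140,22,Y]])
E
```

```text
{'t': 21.18, 'qpos': [-0.29, 0.377, 1.902, 0.0, 0.863, -0.251], 'ee_pos': [506.619, -138.86, 152.295], 'orientation': [-2.264, -2.178, -0.0], 'ft_force': [0.097, -0.033, -2.547], 'grasp_force': 29.98, 'width': 31.8}
[[0.999, -0.035, -0.012, 509.423], [-0.037, -0.954, -0.299, -56.186], [-0.001, 0.299, -0.954, 314.831], [0.0, 0.0, 0.0, 1.0]]
valve_0 0.65 [205.0, 207.0, 33.0, 97.0] [443.6, -160.0, 59.4] box [array([ 443. , -162.3]), array([69.4, 15.3]), np.float64(87.9)] 955
valve_0 0.6 [264.0, 279.0, 54.0, 164.0] [505.8, -149.5, 191.8] box [array([ 505.7, -162.9]), array([67.5, 15. ]), np.float64(88.0)] 1974
[506.1, -140, 22, 1.5272963267948965] -> [-1.1, -0.4, 130.3] [0.0, -0.0, 0.003]
```

>>> servo_tool:
  deltas:
    - [[-1,0,40],[0,0,0]]
    - [[-1,0,75],[0,0,0]]
    - [[-1,0,100],[0,0,0]]
    - [[-1,0,115],[0,0,0]]
    - [[-1,0,122],[0,0,0]]

```text
t: 21.7
ee_pos: [505.1, -139.6, 28.1]
orientation: [-2.265, -2.172, 0.003]
ft_force: [-0.2, -0.2, -2.5]
width: 31.8
grasp_force: 30.0
```

>>> servo_tool:
  deltas:
    - [[0,0,3],[0,0,0]]
    - [[0,0,6],[0,0,0]]
    - [[0,0,8],[0,0,0]]
    - [[0,0,8],[0,0,0]]
    - [[0,0,8],[0,0,0]]

```text
t: 22.12
ee_pos: [507.0, -140.6, 23.2]
orientation: [2.269, 2.171, 0.001]
ft_force: [-0.0, 0.3, -3.7]
width: 31.9
grasp_force: 30.0
```

>>> servo_tool:
  deltas:
    - [[0,0,0],[0,0,0]]
    - [[0,0,0],[0,0,0]]
    - [[0,0,0],[0,0,0]]
    - [[0,0,0],[0,0,0]]
    - [[0,0,0],[0,0,0]]
  grip: 0

```text
t: 22.53
ee_pos: [506.5, -140.5, 22.6]
orientation: [2.27, 2.171, 0.0]
ft_force: [-0.5, -0.6, -0.1]
width: 43.7
grasp_force: 0.0
```

>>> servo_tool:
  deltas:
    - [[0,0,-30],[0,0,0]]
    - [[0,0,-60],[0,0,0]]
    - [[0,0,-100],[0,0,0]]
    - [[0,0,-125],[0,0,0]]
    - [[0,0,-125],[0,0,0]]

```text
t: 22.95
ee_pos: [509.6, -141.4, 152.5]
orientation: [2.265, 2.166, 0.007]
ft_force: [0.8, -0.8, -0.3]
width: 44.2
grasp_force: 0.0
```

```bash
python3 - <<'E'
from h import *
Y=np.pi+.055
chain([[500,-40,140,Y-1.05],[520,80,140,Y-.45],[559.7,227.3,140,Y]])
E
```

```text
[500, -40, 140, 2.146592653589793] -> [100.9, -14.2, 12.2] [0.008, 0.005, -0.62]
[520, 80, 140, 2.746592653589793] -> [89.8, 82.1, 0.0] [0.0, 0.0, -0.6]
[559.7, 227.3, 140, 3.1965926535897933] -> [20.0, 151.2, 0.0] [0.0, 0.0, -0.45]
```

>>> servo_tool:
  deltas:
    - [[101,-14,10],[0,0,-0.62]]
    - [[101,-14,10],[0,0,-0.62]]
    - [[101,-14,10],[0,0,-0.62]]
    - [[101,-14,10],[0,0,-0.62]]
    - [[101,-14,10],[0,0,-0.62]]

```text
t: 23.37
ee_pos: [496.0, -37.5, 136.5]
orientation: [-1.487, -2.766, 0.001]
ft_force: [-0.1, 0.0, -0.6]
width: 44.2
grasp_force: 0.0
```

>>> servo_tool:
  deltas:
    - [[90,82,0],[0,0,-0.6]]
    - [[90,82,0],[0,0,-0.6]]
    - [[90,82,0],[0,0,-0.6]]
    - [[90,82,0],[0,0,-0.6]]
    - [[90,82,0],[0,0,-0.6]]

```text
t: 23.78
ee_pos: [516.5, 83.4, 136.5]
orientation: [-0.601, -3.083, 0.0]
ft_force: [-0.4, -0.6, -0.3]
width: 44.0
grasp_force: 0.0
```

>>> servo_tool:
  deltas:
    - [[20,151,0],[0,0,-0.45]]
    - [[20,151,0],[0,0,-0.45]]
    - [[20,151,0],[0,0,-0.45]]
    - [[20,151,0],[0,0,-0.45]]
    - [[20,151,0],[0,0,-0.45]]
  grip: -0.1

```text
t: 24.2
ee_pos: [557.6, 232.9, 136.7]
orientation: [-0.097, 3.138, 0.002]
ft_force: [-0.2, 0.2, 0.3]
width: 47.8
grasp_force: 0.0
```

>>> servo_tool:
  deltas:
    - [[0,0,0],[0,0,0]]
    - [[0,0,0],[0,0,0]]
    - [[0,0,0],[0,0,0]]

```text
t: 24.45
ee_pos: [555.6, 226.9, 136.7]
orientation: [0.083, -3.139, 0.001]
ft_force: [-0.1, -0.5, -0.6]
width: 48.2
grasp_force: 0.0
```

```bash
python3 b.py w11 valve_0 gauge;  python3 - <<'E'
from h import *
Y=np.pi+.055
chain([[559.7,227.3,22,Y]])
E
```

```text
{'t': 24.45, 'qpos': [0.368, 0.496, 1.743, -0.0, 0.904, -1.256], 'ee_pos': [555.566, 226.899, 136.727], 'orientation': [0.083, -3.139, 0.001], 'ft_force': [-0.142, -0.538, -0.564], 'grasp_force': 0.0, 'width': 48.19}
[[-0.055, 0.954, 0.296, 473.062], [0.999, 0.052, 0.015, 222.983], [-0.001, 0.297, -0.955, 299.367], [0.0, 0.0, 0.0, 1.0]]
valve_0 0.62 [263.0, 218.0, 32.0, 98.0] [583.7, 229.1, 63.2] box [array([586.1, 229.1]), array([69.6, 14.9]), np.float64(3.7)] 1083
valve_0 0.43 [188.0, 138.0, 253.0, 276.0] [472.5, 160.4, 59.5] box [array([508.4, 160.8]), array([228.3, 206.6]), np.float64(1.5)] 10777
gauge 0.95 [392.0, 210.0, 72.0, 67.0] [568.3, 365.1, 23.7] box [array([563., 372.]), array([60. , 83.1]), np.float64(44.2)] 2734
gauge 0.69 [186.0, 139.0, 251.0, 278.0] [472.4, 160.3, 59.5] box [array([508.4, 160.8]), array([228.3, 206.6]), np.float64(1.5)] 10780
[559.7, 227.3, 22, 3.1965926535897933] -> [-3.6, 0.1, 115.3] [-0.0, -0.0, -0.002]
```

>>> servo_tool:
  deltas:
    - [[-4,0,40],[0,0,0]]
    - [[-4,0,75],[0,0,0]]
    - [[-4,0,100],[0,0,0]]
    - [[-4,0,110],[0,0,0]]
    - [[-4,0,115],[0,0,0]]

```text
t: 25.02
ee_pos: [559.3, 227.5, 20.7]
orientation: [0.084, -3.138, 0.002]
ft_force: [0.1, 0.4, 0.9]
width: 48.3
grasp_force: 0.0
```

>>> servo_tool:
  deltas:
    - [[0,0,0],[0,0,0]]
    - [[0,0,0],[0,0,0]]
    - [[0,0,0],[0,0,0]]
    - [[0,0,0],[0,0,0]]
    - [[0,0,0],[0,0,0]]
  grip: 1

```text
t: 25.43
ee_pos: [561.5, 228.8, 23.9]
orientation: [-0.086, 3.138, 0.001]
ft_force: [0.4, -1.6, 5.6]
width: 31.6
grasp_force: 30.0
```

>>> servo_tool:
  deltas:
    - [[0,0,0],[0,0,0]]
    - [[0,0,-20],[0,0,0]]
    - [[0,0,-50],[0,0,0]]
    - [[0,0,-90],[0,0,0]]
    - [[0,0,-130],[0,0,0]]

```text
t: 25.85
ee_pos: [559.2, 228.2, 153.1]
orientation: [0.086, -3.138, 0.001]
ft_force: [1.2, 0.3, -1.5]
width: 31.7
grasp_force: 30.0
```

```bash
python3 - <<'E'
from h import *
Y=np.pi/2-.0435
chain([[545,80,150,np.pi+.057-.45],[540,-30,150,np.pi+.057-1.05],[567.5,-142.7,150,Y]])
E
```

```text
[545, 80, 150, 2.748592653589793] -> [22.3, -147.2, 3.2] [-0.001, -0.002, 0.448]
[540, -30, 150, 2.148592653589793] -> [-37.5, -103.5, 0.0] [0.0, 0.0, 0.6]
[567.5, -142.7, 150, 1.5272963267948965] -> [-109.4, -38.5, 0.0] [0.0, 0.0, 0.621]
```

>>> servo_tool:
  deltas:
    - [[22,-147,0],[0,0,0.45]]
    - [[22,-147,0],[0,0,0.45]]
    - [[22,-147,0],[0,0,0.45]]
    - [[22,-147,0],[0,0,0.45]]
    - [[22,-147,0],[0,0,0.45]]

```text
t: 26.27
ee_pos: [545.3, 76.6, 152.6]
orientation: [-0.628, -3.078, 0.002]
ft_force: [-0.2, -0.1, -2.4]
width: 31.8
grasp_force: 30.0
```

>>> servo_tool:
  deltas:
    - [[-37,-103,0],[0,0,0.6]]
    - [[-37,-103,0],[0,0,0.6]]
    - [[-37,-103,0],[0,0,0.6]]
    - [[-37,-103,0],[0,0,0.6]]
    - [[-37,-103,0],[0,0,0.6]]

```text
t: 26.68
ee_pos: [540.8, -30.0, 152.6]
orientation: [1.511, 2.754, 0.0]
ft_force: [-0.4, -0.4, -2.4]
width: 31.7
grasp_force: 30.0
```

>>> servo_tool:
  deltas:
    - [[-109,-38,0],[0,0,0.62]]
    - [[-109,-38,0],[0,0,0.62]]
    - [[-109,-38,0],[0,0,0.62]]
    - [[-109,-38,0],[0,0,0.62]]
    - [[-109,-38,0],[0,0,0.62]]

```text
t: 27.1
ee_pos: [568.9, -142.4, 152.4]
orientation: [2.279, 2.162, 0.001]
ft_force: [-0.0, 0.7, -1.2]
width: 31.7
grasp_force: 30.0
```

>>> servo_tool:
  deltas:
    - [[0,0,0],[0,0,0]]
    - [[0,0,0],[0,0,0]]
    - [[0,0,0],[0,0,0]]

```text
t: 27.35
ee_pos: [568.3, -140.3, 152.4]
orientation: [-2.265, -2.176, -0.0]
ft_force: [-0.1, -0.4, -2.0]
width: 31.8
grasp_force: 30.0
```

```bash
python3 b.py w12 valve_0;  python3 - <<'E'
from h import *
Y=np.pi/2-.0435
chain([[567.5,-142.7,22,Y]])
E
```

```text
{'t': 27.35, 'qpos': [-0.262, 0.455, 1.769, 0.0, 0.918, -0.222], 'ee_pos': [568.322, -140.275, 152.374], 'orientation': [-2.265, -2.176, -0.0], 'ft_force': [-0.063, -0.376, -2.04], 'grasp_force': 29.99, 'width': 31.8}
[[0.999, -0.036, -0.012, 571.232], [-0.038, -0.954, -0.299, -57.591], [-0.001, 0.299, -0.954, 314.894], [0.0, 0.0, 0.0, 1.0]]
valve_0 0.78 [207.0, 210.0, 34.0, 93.0] [506.8, -163.8, 59.4] box [array([ 506.3, -166. ]), array([69.3, 15.2]), np.float64(87.5)] 956
valve_0 0.64 [265.0, 279.0, 53.0, 168.0] [567.5, -150.8, 191.7] box [array([ 567.4, -164.2]), array([67.7, 15. ]), np.float64(88.0)] 2002
valve_0 0.58 [147.0, 209.0, 41.0, 93.0] [444.2, -159.6, 59.5] box [array([ 443.6, -162.5]), array([69.5, 15.3]), np.float64(87.5)] 952
[567.5, -142.7, 22, 1.5272963267948965] -> [-2.4, -0.8, 130.4] [0.0, -0.0, 0.002]
```

>>> servo_tool:
  deltas:
    - [[-1,-1,40],[0,0,0]]
    - [[-2,-1,75],[0,0,0]]
    - [[-2,-1,100],[0,0,0]]
    - [[-2,-1,115],[0,0,0]]
    - [[-2,-1,122],[0,0,0]]

```text
t: 27.87
ee_pos: [565.7, -142.0, 27.9]
orientation: [-2.266, -2.172, 0.003]
ft_force: [0.4, 1.0, -2.4]
width: 31.9
grasp_force: 30.0
```

>>> servo_tool:
  deltas:
    - [[0,0,3],[0,0,0]]
    - [[0,0,6],[0,0,0]]
    - [[0,0,8],[0,0,0]]
    - [[0,0,8],[0,0,0]]
    - [[0,0,8],[0,0,0]]

```text
t: 28.28
ee_pos: [567.9, -143.0, 23.3]
orientation: [2.269, 2.171, 0.001]
ft_force: [0.5, 0.5, -1.7]
width: 31.7
grasp_force: 30.0
```

>>> servo_tool:
  deltas:
    - [[0,0,0],[0,0,0]]
    - [[0,0,0],[0,0,0]]
    - [[0,0,0],[0,0,0]]
    - [[0,0,0],[0,0,0]]
    - [[0,0,0],[0,0,0]]
  grip: 0

```text
t: 28.7
ee_pos: [567.4, -142.9, 22.6]
orientation: [2.27, 2.171, 0.0]
ft_force: [0.3, 0.3, -1.2]
width: 43.8
grasp_force: 0.0
```

>>> servo_tool:
  deltas:
    - [[0,0,-30],[0,0,0]]
    - [[0,0,-60],[0,0,0]]
    - [[0,0,-100],[0,0,0]]
    - [[0,0,-140],[0,0,0]]
    - [[0,0,-140],[0,0,0]]

```text
t: 29.12
ee_pos: [571.7, -144.1, 170.0]
orientation: [2.263, 2.164, 0.01]
ft_force: [1.5, 0.7, 0.6]
width: 43.9
grasp_force: 0.0
```

>>> servo_tool:
  deltas:
    - [[0,0,0],[0,0,-0.6]]
    - [[0,0,0],[0,0,-0.6]]
    - [[0,0,0],[0,0,-0.6]]
    - [[0,0,0],[0,0,-0.6]]
    - [[0,0,0],[0,0,-0.6]]

```text
t: 29.53
ee_pos: [567.2, -142.8, 162.2]
orientation: [1.519, 2.75, 0.0]
ft_force: [0.0, -0.1, 0.8]
width: 44.1
grasp_force: 0.0
```

>>> servo_tool:
  deltas:
    - [[0,0,0],[0,0,-0.6]]
    - [[0,0,0],[0,0,-0.6]]
    - [[0,0,0],[0,0,-0.6]]
    - [[0,0,0],[0,0,-0.6]]
    - [[0,0,0],[0,0,-0.6]]

```text
t: 29.95
ee_pos: [567.2, -142.9, 162.1]
orientation: [-0.638, -3.076, 0.0]
ft_force: [0.7, -0.1, 0.7]
width: 43.9
grasp_force: 0.0
```

```bash
cat > t.py <<'E'
from h import *
W=np.load('W.npy');Z=W[...,2]
m=((Z>98)&(Z<112)).astype(np.uint8);n,l,s,c=cv2.connectedComponentsWithStats(m)
for i in range(1,n):
    if s[i,4]>60:
        P=W[l==i];P=P[P[:,2]>104];
        if len(P)>20:print('tab',s[i],np.median(P,0).round(1),[np.round(x,3) for x in cv2.minAreaRect(P[:,:2].astype(np.float32))])
E
python3 b.py w13 valve_0;python3 t.py;  python3 - <<'E'
from h import *
Y=np.pi-.0435
chain([[502,-224,160,Y],[502,-224,83,Y]])
E
```

```text
{'t': 29.95, 'qpos': [-0.267, 0.441, 1.765, -0.0, 0.936, -1.429], 'ee_pos': [567.194, -142.88, 162.124], 'orientation': [-0.638, -3.076, 0.0], 'ft_force': [0.716, -0.088, 0.745], 'grasp_force': 0.0, 'width': 43.86}
[[0.396, 0.877, 0.273, 491.141], [0.918, -0.378, -0.118, -109.763], [-0.0, 0.298, -0.955, 324.654], [0.0, 0.0, 0.0, 1.0]]
valve_0 0.86 [230.0, 143.0, 95.0, 49.0] [505.2, -164.7, 59.3] box [array([ 505.4, -165.9]), array([69.6, 15. ]), np.float64(87.7)] 1120
valve_0 0.75 [253.0, 193.0, 92.0, 49.0] [565.6, -167.2, 59.3] box [array([ 566.4, -168.1]), array([69.9, 15.5]), np.float64(87.7)] 950
valve_0 0.67 [451.0, 91.0, 121.0, 182.0] [485.3, 71.7, 59.3] box [array([527.7,  98.8]), array([148.4,  53.6]), np.float64(20.6)] 1626
valve_0 0.61 [204.0, 78.0, 106.0, 57.0] [442.7, -161.1, 59.4] box [array([ 442.2, -162.3]), array([69.9, 15.5]), np.float64(87.8)] 1386
tab [ 117  141   50   80 1197] [ 500.5 -222.8  107.8] [array([ 502.589, -224.066]), array([ 9.252, 69.692]), np.float64(86.928)]
[502, -224, 160, 3.0980926535897932] -> [27.0, -100.5, 2.2] [-0.0, -0.0, -0.371]
[502, -224, 83, 3.0980926535897932] -> [0.0, 0.0, 77.0] [0.0, 0.0, 0.0]
```

All three valves lie at 59 mm lever height at x = 442, 505 and 566. Next is shutting the left door.

>>> servo_tool:
  deltas:
    - [[27,-100,2],[0,0,-0.371]]
    - [[27,-100,2],[0,0,-0.371]]
    - [[27,-100,2],[0,0,-0.371]]
    - [[27,-100,2],[0,0,-0.371]]
    - [[27,-100,2],[0,0,-0.371]]

```text
t: 30.47
ee_pos: [501.6, -224.3, 160.4]
orientation: [0.08, 3.14, 0.0]
ft_force: [0.6, 1.1, 0.0]
width: 44.0
grasp_force: 0.0
```

>>> servo_tool:
  deltas:
    - [[0,0,0],[0,0,0]]
    - [[0,0,30],[0,0,0]]
    - [[0,0,60],[0,0,0]]
    - [[0,0,72],[0,0,0]]
    - [[0,0,76],[0,0,0]]

```text
t: 30.88
ee_pos: [501.4, -221.9, 82.1]
orientation: [-0.07, -3.137, -0.003]
ft_force: [-0.1, 0.5, 0.8]
width: 44.1
grasp_force: 0.0
```

>>> servo_tool:
  deltas:
    - [[0,0,0],[0,0,0]]
    - [[0,0,0],[0,0,0]]
    - [[0,0,0],[0,0,0]]
    - [[0,0,0],[0,0,0]]
    - [[0,0,0],[0,0,0]]
  grip: 1

```text
t: 31.3
ee_pos: [502.9, -223.8, 85.4]
orientation: [0.07, 3.139, -0.001]
ft_force: [-0.6, 0.0, 0.4]
width: 14.2
grasp_force: 0.0
```

>>> servo_tool:
  deltas:
    - [[0,0,0],[0,0,0]]
    - [[0,0,0],[0,0,0]]
    - [[0,12,0],[0,0,0]]
    - [[0,35,0],[0,0,0]]
    - [[0,60,0],[0,0,0]]

```text
t: 31.72
ee_pos: [505.4, -164.1, 85.1]
orientation: [0.072, 3.139, -0.002]
ft_force: [0.6, -1.6, 4.2]
width: 7.4
grasp_force: 30.0
```

>>> servo_tool:
  deltas:
    - [[0,25,0],[0,0,0]]
    - [[0,50,0],[0,0,0]]
    - [[0,70,0],[0,0,0]]
    - [[0,80,0],[0,0,0]]
    - [[0,80,0],[0,0,0]]

```text
t: 32.13
ee_pos: [509.2, -81.6, 85.1]
orientation: [0.067, 3.139, 0.0]
ft_force: [0.5, 0.4, 6.5]
width: 7.8
grasp_force: 30.0
```

```bash
python3 -c "
from h import *
st()"
```

```text
{'t': 32.13, 'qpos': [-0.182, 0.475, 1.956, 0.001, 0.708, -1.711], 'ee_pos': [509.19, -81.605, 85.129], 'orientation': [0.067, 3.139, 0.0], 'ft_force': [0.475, 0.406, 6.478], 'grasp_force': 30.0, 'width': 7.75}
```

>>> servo_tool:
  deltas:
    - [[0,2,0],[0,0,0]]
    - [[0,4,0],[0,0,0]]
    - [[0,5,0],[0,0,0]]
    - [[0,5,0],[0,0,0]]

```text
t: 32.47
ee_pos: [509.3, -78.3, 85.1]
orientation: [0.07, 3.139, -0.0]
ft_force: [-0.2, 1.3, 6.5]
width: 7.8
grasp_force: 30.0
```

>>> servo_tool:
  deltas:
    - [[0,1,0],[0,0,0]]
    - [[0,2,0],[0,0,0]]
    - [[0,3,0],[0,0,0]]
    - [[0,3,0],[0,0,0]]
    - [[0,3,0],[0,0,0]]

```text
t: 32.88
ee_pos: [509.4, -77.1, 85.1]
orientation: [0.069, 3.139, -0.004]
ft_force: [-1.0, -9.8, 5.9]
width: 7.9
grasp_force: 30.0
```

Shut against its stop (−10 N). Release it and open the right door, taking one look on the way.

>>> servo_tool:
  deltas:
    - [[0,-3,0],[0,0,0]]
    - [[0,-3,0],[0,0,0]]
    - [[0,-3,0],[0,0,0]]
    - [[0,-3,0],[0,0,0]]
    - [[0,-3,0],[0,0,0]]
  grip: 0

```text
t: 33.3
ee_pos: [508.5, -78.4, 84.2]
orientation: [-0.069, -3.14, -0.0]
ft_force: [-0.7, -0.2, 0.6]
width: 37.4
grasp_force: 0.0
```

>>> servo_tool:
  deltas:
    - [[0,0,-40],[0,0,0]]
    - [[5,-40,-80],[0,0,0]]
    - [[5,-80,-120],[0,0,0]]
    - [[5,-110,-120],[0,0,0]]
    - [[5,-150,-120],[0,0,0]]

```text
t: 33.72
ee_pos: [499.0, -218.2, 206.8]
orientation: [0.066, 3.136, -0.003]
ft_force: [1.0, 0.3, -0.5]
width: 44.2
grasp_force: 0.0
```

>>> servo_tool:
  deltas:
    - [[0,-120,0],[0,0,0]]
    - [[0,-120,0],[0,0,0]]
    - [[0,-120,0],[0,0,0]]
    - [[0,-120,0],[0,0,0]]
    - [[0,-120,0],[0,0,0]]

```text
t: 34.13
ee_pos: [491.7, -338.2, 202.7]
orientation: [-0.074, -3.14, -0.001]
ft_force: [-0.9, 0.7, 0.3]
width: 43.9
grasp_force: 0.0
```

```bash
python3 b.py w14;python3 t.py;  python3 - <<'E'
from h import *
Y=np.pi-.0435
chain([[494.6,-393.3,83,Y]])
E
```

```text
{'t': 34.13, 'qpos': [-0.623, 0.406, 1.71, 0.0, 1.027, -2.146], 'ee_pos': [491.7, -338.209, 202.742], 'orientation': [-0.074, -3.14, -0.001], 'ft_force': [-0.861, 0.709, 0.298], 'grasp_force': 0.0, 'width': 43.92}
[[0.046, 0.954, 0.297, 408.976], [0.999, -0.044, -0.013, -334.066], [0.0, 0.298, -0.955, 365.291], [0.0, 0.0, 0.0, 1.0]]
tab [202 168  13  68 630] [ 491.6 -392.9  107.9] [array([ 493.622, -393.575]), array([ 8.207, 68.498]), np.float64(87.655)]
[494.6, -393.3, 83, 3.0980926535897932] -> [-5.6, -56.5, 119.6] [0.001, -0.001, -0.002]
```

>>> servo_tool:
  deltas:
    - [[-5,-56,30],[0,0,0]]
    - [[-5,-56,60],[0,0,0]]
    - [[-5,-56,90],[0,0,0]]
    - [[-5,-56,112],[0,0,0]]
    - [[-5,-56,118],[0,0,0]]

```text
t: 34.6
ee_pos: [492.8, -389.6, 81.0]
orientation: [-0.067, -3.135, -0.008]
ft_force: [-1.1, -0.3, -0.7]
width: 43.6
grasp_force: 0.0
```

>>> servo_tool:
  deltas:
    - [[0,0,0],[0,0,0]]
    - [[0,0,0],[0,0,0]]
    - [[0,0,0],[0,0,0]]
    - [[0,0,0],[0,0,0]]
    - [[0,0,0],[0,0,0]]
  grip: 1

```text
t: 35.02
ee_pos: [495.6, -393.4, 86.9]
orientation: [0.069, 3.139, -0.003]
ft_force: [-0.1, 0.3, 0.4]
width: 14.1
grasp_force: 0.0
```

>>> servo_tool:
  deltas:
    - [[0,0,0],[0,0,0]]
    - [[0,0,0],[0,0,0]]
    - [[0,12,0],[0,0,0]]
    - [[0,35,0],[0,0,0]]
    - [[0,60,0],[0,0,0]]

```text
t: 35.43
ee_pos: [498.1, -334.1, 86.5]
orientation: [0.072, 3.138, -0.004]
ft_force: [1.8, -1.0, 6.5]
width: 7.7
grasp_force: 30.0
```

>>> servo_tool:
  deltas:
    - [[0,25,0],[0,0,0]]
    - [[0,45,0],[0,0,0]]
    - [[0,55,0],[0,0,0]]
    - [[0,60,0],[0,0,0]]
    - [[0,60,0],[0,0,0]]

```text
t: 35.85
ee_pos: [500.9, -271.9, 86.5]
orientation: [0.068, 3.139, -0.001]
ft_force: [0.3, 1.7, 8.6]
width: 8.0
grasp_force: 30.0
```

>>> servo_tool:
  deltas:
    - [[0,3,0],[0,0,0]]
    - [[0,6,0],[0,0,0]]
    - [[0,9,0],[0,0,0]]
    - [[0,10,0],[0,0,0]]
    - [[0,10,0],[0,0,0]]

```text
t: 36.27
ee_pos: [501.3, -263.1, 86.5]
orientation: [0.07, 3.139, -0.001]
ft_force: [-0.0, 0.8, 9.1]
width: 7.9
grasp_force: 30.0
```

>>> servo_tool:
  deltas:
    - [[0,1,0],[0,0,0]]
    - [[0,2,0],[0,0,0]]
    - [[0,4,0],[0,0,0]]
    - [[0,4,0],[0,0,0]]

```text
t: 36.6
ee_pos: [501.4, -261.0, 86.5]
orientation: [0.068, 3.138, -0.006]
ft_force: [-2.8, -9.2, 4.9]
width: 7.9
grasp_force: 30.0
```

>>> servo_tool:
  deltas:
    - [[0,-1,0],[0,0,0]]
    - [[0,-1,0],[0,0,0]]
    - [[0,-1,0],[0,0,0]]
    - [[0,-1,0],[0,0,0]]
    - [[0,-1,0],[0,0,0]]
  grip: 0

```text
t: 37.02
ee_pos: [500.5, -259.8, 85.0]
orientation: [-0.069, -3.14, -0.001]
ft_force: [-0.7, 0.7, 0.2]
width: 37.6
grasp_force: 0.0
```

>>> servo_tool:
  deltas:
    - [[0,0,-40],[0,0,0]]
    - [[0,-20,-80],[0,0,0]]
    - [[0,-40,-120],[0,0,0]]
    - [[0,-60,-150],[0,0,0]]
    - [[0,-60,-150],[0,0,0]]

```text
t: 37.43
ee_pos: [501.3, -325.1, 242.8]
orientation: [0.071, 3.13, -0.012]
ft_force: [0.9, -0.7, 0.2]
width: 44.2
grasp_force: 0.0
```

>>> servo_tool:
  deltas:
    - [[0,0,0],[0,0,0]]
    - [[0,0,0],[0,0,0]]

```text
t: 37.6
ee_pos: [497.3, -319.5, 234.3]
orientation: [-0.07, -3.14, -0.002]
ft_force: [0.5, 0.1, -0.9]
width: 43.8
grasp_force: 0.0
```

```bash
python3 b.py w15 foam_mat;python3 t.py;  python3 - <<'E'
from h import *
W=np.load('W.npy');Z=W[...,2]
m=((Z>9)&(Z<19)&(W[...,1]<-240)).astype(np.uint8);n,l,s,c=cv2.connectedComponentsWithStats(m)
for i in range(1,n):
    if s[i,4]>400:
        P=W[l==i];print(s[i],[np.round(x,2) for x in cv2.minAreaRect(P[:,:2].astype(np.float32))])
p=get_image('side');W=cloud(p)
r=finder.silhouettes('gauge',p)
for x in r[:3]:
    P=W[x['mask']];print(x['score'],np.nanpercentile(P,[2,50,98],axis=0).round().tolist())
E
```

```text
{'t': 37.6, 'qpos': [-0.591, 0.361, 1.696, 0.0, 1.086, -2.118], 'ee_pos': [497.276, -319.506, 234.331], 'orientation': [-0.07, -3.14, -0.002], 'ft_force': [0.491, 0.103, -0.872], 'grasp_force': 0.0, 'width': 43.79}
[[0.043, 0.954, 0.297, 414.681], [0.999, -0.041, -0.012, -315.682], [0.001, 0.297, -0.955, 396.955], [0.0, 0.0, 0.0, 1.0]]
foam_mat 0.72 [249.0, 169.0, 109.0, 152.0] [483.7, -335.6, 14.3] box [array([ 499.3, -337.1]), array([153.2, 215. ]), np.float64(87.6)] 15497
tab [311 158  11  63 518] [ 497.8 -260.7  107.9] [array([ 500.022, -260.205]), array([ 8.274, 69.419]), np.float64(87.439)]
tab [468 158  27  63 817] [506.3 -78.2 107.4] [array([508.392, -77.044]), array([ 9.774, 70.554]), np.float64(87.067)]
tab [205 346  18  17 202] [ 729.6 -400.6  107. ] [array([ 730.681, -398.294]), array([22.28 ,  8.661]), np.float64(54.448)]
[  189    94   119   152 16163] [array([ 500.69, -338.57]), array([155.98, 218.07]), np.float64(87.47)]
0.83 [[535.0, 332.0, 3.0], [570.0, 364.0, 24.0], [615.0, 417.0, 30.0]]
```

View pics/w15.png

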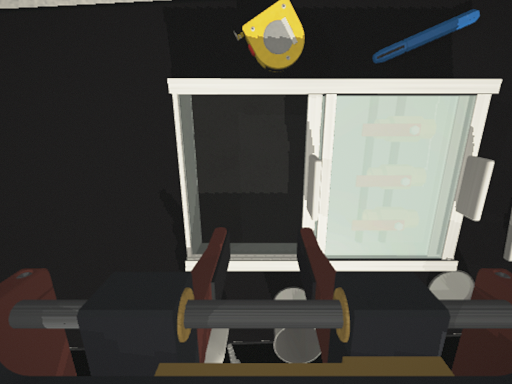

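The mat bay stands open (189–308 columns), with the valves seen through the closed left door. To the gauge next.

>>> servo_tool:
  deltas:
    - [[0,200,0],[0,0,0]]
    - [[0,200,0],[0,0,0]]
    - [[0,200,0],[0,0,0]]
    - [[0,200,0],[0,0,0]]
    - [[0,200,0],[0,0,0]]
  grip: -1

```text
t: 38.22
ee_pos: [505.8, -117.3, 234.1]
orientation: [-0.068, -3.139, -0.001]
ft_force: [-0.0, -1.1, -0.6]
width: 74.1
grasp_force: 0.0
```

>>> servo_tool:
  deltas:
    - [[0,200,0],[0,0,0]]
    - [[0,200,0],[0,0,0]]
    - [[0,200,0],[0,0,0]]
    - [[0,200,0],[0,0,0]]
    - [[0,200,0],[0,0,0]]

```text
t: 38.63
ee_pos: [514.7, 82.5, 234.3]
orientation: [-0.067, -3.139, -0.0]
ft_force: [-0.6, -0.7, 0.3]
width: 87.9
grasp_force: 0.0
```

>>> servo_tool:
  deltas:
    - [[0,200,0],[0,0,0]]
    - [[0,200,0],[0,0,0]]
    - [[0,200,0],[0,0,0]]
    - [[0,200,0],[0,0,0]]
    - [[0,200,0],[0,0,0]]

```text
t: 39.05
ee_pos: [523.4, 282.4, 234.1]
orientation: [-0.067, -3.139, 0.001]
ft_force: [-0.2, -0.1, -0.2]
width: 87.6
grasp_force: 0.0
```

>>> servo_tool:
  deltas:
    - [[-15,70,20],[0,0,0]]
    - [[-15,70,20],[0,0,0]]
    - [[-15,70,20],[0,0,0]]
    - [[-15,70,20],[0,0,0]]

```text
t: 39.38
ee_pos: [541.3, 349.6, 213.0]
orientation: [-0.065, -3.138, 0.003]
ft_force: [-0.6, -0.1, 0.5]
width: 87.7
grasp_force: 0.0
```

```bash
python3 b.py w16 gauge;  python3 - <<'E'
from h import *
W=np.load('W.npy')
m=(W[...,2]>2)&(np.hypot(W[...,0]-565,W[...,1]-365)<75)&(W[...,2]<40)
lo=m&(W[...,2]>21); P=W[lo&(W[...,2]<32)]
c,r=cv2.minEnclosingCircle(P[:,:2].astype(np.float32));print('body',c,r,np.median(P,0))
P=W[m&(W[...,2]>8)];d=P[:,:2]-c;f=np.hypot(*d.T)>34;print('stem',f.sum(),np.median(P[f],0),np.degrees(np.arctan2(*np.median(d[f],0)[::-1])))
E
```

```text
{'t': 39.38, 'qpos': [0.555, 0.463, 1.59, -0.0, 1.092, -0.974], 'ee_pos': [541.251, 349.622, 213.01], 'orientation': [-0.065, -3.138, 0.003], 'ft_force': [-0.554, -0.086, 0.493], 'grasp_force': 0.0, 'width': 87.65}
[[0.04, 0.955, 0.295, 458.946], [0.999, -0.037, -0.014, 353.65], [-0.002, 0.295, -0.955, 375.757], [0.0, 0.0, 0.0, 1.0]]
gauge 0.68 [277.0, 194.0, 52.0, 58.0] [568.9, 366.6, 23.7] box [array([561.5, 369.6]), array([60.8, 81.8]), np.float64(65.1)] 1733
body (584.593017578125, 380.41278076171875) 51.858116149902344 [571.93997204 367.30728117  23.78814188]
stem 1031 [554.65701827 367.76845333  23.22748655] -157.10184142502973
```

View pics/w16.png

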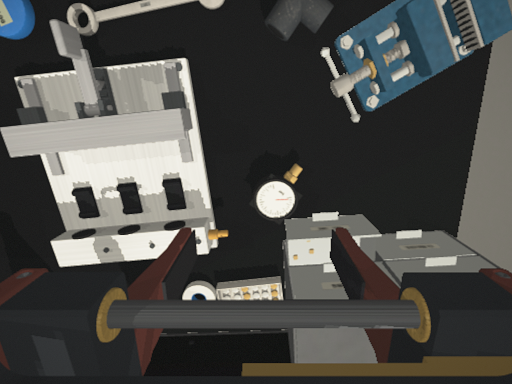

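The gauge face is at (275,199) with its stem towards (293,172), and a grey box starts at about (290,215). I'll measure that box's clearance.

```bash
python3 - <<'E'
from h import *
W=np.load('W.npy')
n=np.isfinite(W[...,0])
for name,s in (('face',np.s_[195:203,270:280]),('stem',np.s_[168:178,288:298]),('box',np.s_[222:260,290:380]),('port',np.s_[230:240,214:228])):
    P=W[s].reshape(-1,3);print(name,np.nanpercentile(P,[5,50,95],axis=0).round(1).tolist())
m=np.zeros((384,512),bool);m[165:230,250:305]=1
P=W[m&(W[...,2]>21)&(W[...,2]<27)&(np.hypot(W[...,0]-573,W[...,1]-367)<45)]
print(len(P),np.percentile(P,[1,50,99],axis=0).round(1))
Q=W[(W[...,2]>40)&(W[...,1]>335)&(W[...,1]<460)&(W[...,0]>500)&(W[...,0]<720)]
print('tall',np.percentile(Q,[0,2,50,98],axis=0).round())
Q=W[(W[...,2]>75)&(W[...,1]>250)&(W[...,1]<470)&(W[...,0]>480)&(W[...,0]<680)]
print('over75',len(Q),np.percentile(Q,[0,2,50,98],axis=0).round() if len(Q) else '')
E
```

```text
face [[565.7, 357.8, 22.5], [570.3, 363.3, 23.7], [575.6, 369.9, 24.5]]
stem [[531.7, 383.0, -0.2], [537.5, 388.9, 17.8], [542.8, 394.9, 20.1]]
box [[531.2, 389.2, 5.4], [606.9, 412.9, 49.9], [667.8, 490.6, 245.5]]
port [[610.5, 279.2, -0.9], [615.1, 286.6, 33.5], [638.8, 296.4, 37.0]]
1654 [[540.7 334.6  21.8]
 [570.6 365.8  23.7]
 [607.4 396.8  26.8]]
tall [[508. 335.  40.]
 [510. 340.  69.]
 [520. 396. 310.]
 [705. 440. 328.]]
over75 49183 [[504. 271.  75.]
 [505. 282. 113.]
 [517. 357. 311.]
 [643. 422. 328.]]
```

```bash
python3 - <<'E'
from h import *
W=np.load('W.npy')
# wrist: height profile, rows limited above gripper
for y0 in range(330,480,15):
    r=[]
    for x0 in range(580,670,10):
        m=(abs(W[...,0]-x0)<5)&(abs(W[...,1]-y0)<7.5)&(W[...,2]<150);z=W[...,2][m];r.append(int(np.max(z)) if len(z)>2 else -9)
    print(y0,r)
for n in('side','scene'):
    p=get_image(n);W=cloud(p);print(n)
    for y0 in range(330,480,30):
        r=[]
        for x0 in range(580,720,20):
            m=(abs(W[...,0]-x0)<10)&(abs(W[...,1]-y0)<15);z=W[...,2][m];r.append((int(np.max(z)),len(z)) if len(z)>2 else -9)
        print(y0,r)
E
```

```text
330 [27, 1, 1, 1, 1, 1, 1, 1, 1]
345 [27, 27, 26, 1, 1, 1, 1, 1, 1]
360 [25, 25, 27, 1, 2, 1, 1, 1, 2]
375 [25, 28, 27, 73, 61, 58, 138, 124, 120]
390 [27, 26, 22, 73, -9, -9, 137, 7, 10]
405 [1, 1, 1, 73, -9, -9, 139, 7, 7]
420 [1, 20, 42, 74, -9, 94, 140, 7, 11]
435 [1, 19, 53, 72, -9, 94, 141, 8, 8]
450 [2, 20, 64, 72, -9, -9, 7, 8, 7]
465 [1, 1, 70, 73, -9, -9, -9, -9, -9]
side
330 [(452, 78), (506, 34), (3, 25), (5, 10), (7, 16), (6, 26), (22, 39)]
360 [(32, 29), (70, 29), (56, 35), (154, 84), (151, 126), (153, 109), (149, 117)]
390 [(31, 20), (73, 43), (74, 79), (154, 145), (154, 105), (158, 121), (157, 121)]
420 [(4, 5), (75, 73), (74, 13), (156, 95), (155, 23), (156, 27), (156, 23)]
450 [(6, 27), (75, 79), (69, 3), (154, 78), (156, 32), (155, 36), (155, 23)]
scene
330 [(469, 60), (552, 43), (1, 12), -9, -9, (1, 14), (18, 38)]
360 [(27, 20), (60, 28), (63, 30), (151, 78), (150, 121), (151, 112), (148, 100)]
390 [(28, 17), (72, 53), (60, 66), (152, 149), (151, 85), (152, 107), (151, 112)]
420 [-9, (71, 58), (95, 3), (151, 75), (152, 17), (150, 16), (151, 14)]
450 [(20, 13), (72, 60), (95, 3), (150, 68), (151, 13), (152, 18), (152, 17)]
```

```bash
python3 - <<'E'
from h import *
Y=np.pi
chain([[570.5,365.5,100,Y],[570.5,365.5,6,Y]])
E
```

```text
[570.5, 365.5, 100, 3.141592653589793] -> [-27.3, 19.6, 115.3] [-0.0, -0.0, -0.045]
[570.5, 365.5, 6, 3.141592653589793] -> [0.0, 0.0, 94.0] [0.0, 0.0, 0.0]
```

>>> servo_tool:
  deltas:
    - [[-27,20,40],[0,0,-0.045]]
    - [[-27,20,80],[0,0,-0.045]]
    - [[-27,20,114],[0,0,-0.045]]
    - [[-27,20,114],[0,0,-0.045]]
    - [[-27,20,114],[0,0,-0.045]]

```text
t: 40.0
ee_pos: [569.2, 365.3, 99.8]
orientation: [-0.001, -3.137, 0.004]
ft_force: [0.7, 0.4, 0.5]
width: 87.9
grasp_force: 0.0
```

```bash
python3 b.py w17 gauge;  python3 - <<'E'
from h import *
W=np.load('W.npy')
m=(W[...,2]>21)&(W[...,2]<25.2)&(np.hypot(W[...,0]-571,W[...,1]-366)<34)
P=W[m];print(len(P),np.percentile(P,[1,50,99],axis=0).round(1).tolist())
chain([[570.5,365.5,6,np.pi]])
E
```

```text
{'t': 40.0, 'qpos': [0.553, 0.642, 1.575, -0.0, 0.93, -1.017], 'ee_pos': [569.198, 365.322, 99.812], 'orientation': [-0.001, -3.137, 0.004], 'ft_force': [0.703, 0.423, 0.516], 'grasp_force': 0.0, 'width': 87.91}
[[-0.001, 0.956, 0.294, 487.009], [1.0, 0.002, -0.002, 366.131], [-0.003, 0.294, -0.956, 262.66], [0.0, 0.0, 0.0, 1.0]]
2969 [[540.8, 334.9, 22.1], [570.4, 365.5, 23.7], [601.5, 396.1, 25.1]]
[570.5, 365.5, 6, 3.141592653589793] -> [1.5, -2.0, 97.9] [0.002, 0.003, -0.0]
```

View pics/w17.png

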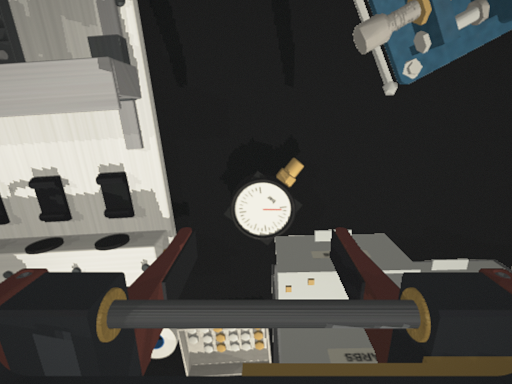

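The gauge face is at (263,208), centred between the fingers, with stem and box clear of the finger paths. Descending.

>>> servo_tool:
  deltas:
    - [[0,-1,35],[0,0,0]]
    - [[0,-1,65],[0,0,0]]
    - [[0,-1,82],[0,0,0]]
    - [[0,-1,90],[0,0,0]]
    - [[0,-1,92],[0,0,0]]

```text
t: 40.52
ee_pos: [571.3, 366.6, 10.6]
orientation: [-0.001, 3.14, 0.001]
ft_force: [-0.2, -0.2, -0.8]
width: 87.6
grasp_force: 0.0
```

>>> servo_tool:
  deltas:
    - [[0,0,0],[0,0,0]]
    - [[0,0,0],[0,0,0]]
    - [[0,0,0],[0,0,0]]

```text
t: 40.77
ee_pos: [571.8, 367.1, 11.4]
orientation: [-0.001, 3.139, 0.003]
ft_force: [-0.2, 0.4, 0.3]
width: 87.8
grasp_force: 0.0
```

>>> servo_tool:
  deltas:
    - [[0,0,0],[0,0,0]]
    - [[0,0,0],[0,0,0]]
    - [[0,0,0],[0,0,0]]
    - [[0,0,0],[0,0,0]]
    - [[0,0,0],[0,0,0]]
  grip: 1

```text
t: 41.18
ee_pos: [570.5, 366.1, 9.3]
orientation: [0.001, -3.141, 0.001]
ft_force: [-0.3, -1.2, 3.4]
width: 60.9
grasp_force: 30.0
```

>>> servo_tool:
  deltas:
    - [[0,0,0],[0,0,0]]
    - [[0,0,0],[0,0,0]]
    - [[0,0,0],[0,0,0]]

```text
t: 41.43
ee_pos: [570.5, 366.2, 9.4]
orientation: [0.001, -3.142, 0.0]
ft_force: [-0.5, -0.9, 4.3]
width: 60.7
grasp_force: 30.0
```

Hold is near the pads' lower half; I'll regrip 5 mm lower.

>>> servo_tool:
  deltas:
    - [[0,0,0],[0,0,0]]
    - [[0,0,0],[0,0,0]]
    - [[0,0,0],[0,0,0]]
    - [[0,0,3],[0,0,0]]
    - [[0,0,5],[0,0,0]]
  grip: -0.8

```text
t: 41.85
ee_pos: [570.4, 366.4, 3.8]
orientation: [0.001, -3.142, -0.0]
ft_force: [0.2, 0.5, 0.3]
width: 79.1
grasp_force: 0.0
```

>>> servo_tool:
  deltas:
    - [[0,0,0],[0,0,0]]
    - [[0,0,0],[0,0,0]]
    - [[0,0,0],[0,0,0]]
    - [[0,0,0],[0,0,0]]
    - [[0,0,0],[0,0,0]]
  grip: 1

```text
t: 42.27
ee_pos: [570.4, 366.3, 4.1]
orientation: [0.001, -3.141, 0.0]
ft_force: [0.1, -0.1, -1.9]
width: 60.9
grasp_force: 30.0
```

>>> servo_tool:
  deltas:
    - [[0,0,0],[0,0,0]]
    - [[0,0,-15],[0,0,0]]
    - [[0,0,-45],[0,0,0]]
    - [[0,0,-85],[0,0,0]]
    - [[0,0,-125],[0,0,0]]

```text
t: 42.68
ee_pos: [569.7, 365.8, 130.6]
orientation: [0.001, -3.14, 0.002]
ft_force: [0.5, 0.8, -1.4]
width: 60.9
grasp_force: 30.0
```

>>> servo_tool:
  deltas:
    - [[0,0,-60],[0,0,0]]
    - [[0,0,-60],[0,0,0]]
    - [[0,0,-60],[0,0,0]]
    - [[0,0,-60],[0,0,0]]

```text
t: 43.02
ee_pos: [570.8, 366.6, 191.1]
orientation: [-0.001, 3.139, 0.002]
ft_force: [0.6, -1.1, -1.5]
width: 61.1
grasp_force: 30.0
```

```bash
python3 - <<'E'
from h import *
st()
Y=np.pi/2-.0435
chain([[540,200,180,np.pi-.5],[520,30,180,np.pi-1.1],[510,-150,180,Y],[497.5,-343,180,Y],[497.5,-343,20,Y]])
E
```

```text
{'t': 43.02, 'qpos': [0.553, 0.533, 1.528, 0.0, 1.078, -1.018], 'ee_pos': [570.847, 366.567, 191.059], 'orientation': [-0.001, 3.139, 0.002], 'ft_force': [0.62, -1.062, -1.492], 'grasp_force': 29.99, 'width': 61.1}
[540, 200, 180, 2.641592653589793] -> [31.0, -166.6, 10.7] [0.002, 0.002, 0.501]
[520, 30, 180, 2.041592653589793] -> [-64.0, -158.8, 0.0] [0.0, 0.0, 0.6]
[510, -150, 180, 1.5272963267948965] -> [-155.9, -90.6, 0.0] [0.0, 0.0, 0.514]
[497.5, -343, 180, 1.5272963267948965] -> [-193.4, -4.1, 0.0] [0.0, 0.0, 0.0]
[497.5, -343, 20, 1.5272963267948965] -> [0.0, 0.0, 160.0] [0.0, 0.0, 0.0]
```

>>> servo_tool:
  deltas:
    - [[31,-167,0],[0,0,0.5]]
    - [[31,-167,0],[0,0,0.5]]
    - [[31,-167,0],[0,0,0.5]]
    - [[31,-167,0],[0,0,0.5]]
    - [[31,-167,0],[0,0,0.5]]

```text
t: 43.43
ee_pos: [535.5, 193.2, 186.2]
orientation: [-0.789, -3.034, 0.009]
ft_force: [-0.7, -0.3, -2.0]
width: 61.3
grasp_force: 30.0
```

>>> servo_tool:
  deltas:
    - [[-64,-159,0],[0,0,0.6]]
    - [[-64,-159,0],[0,0,0.6]]
    - [[-64,-159,0],[0,0,0.6]]
    - [[-64,-159,0],[0,0,0.6]]
    - [[-64,-159,0],[0,0,0.6]]

```text
t: 43.85
ee_pos: [516.8, 24.1, 187.0]
orientation: [-1.651, -2.668, 0.007]
ft_force: [-0.9, -0.1, -1.7]
width: 61.3
grasp_force: 30.0
```

>>> servo_tool:
  deltas:
    - [[-156,-91,0],[0,0,0.514]]
    - [[-156,-91,0],[0,0,0.514]]
    - [[-156,-91,0],[0,0,0.514]]
    - [[-156,-91,0],[0,0,0.514]]
    - [[-156,-91,0],[0,0,0.514]]

```text
t: 44.27
ee_pos: [507.8, -155.1, 187.3]
orientation: [-2.276, -2.163, 0.004]
ft_force: [0.4, 0.9, -1.8]
width: 61.1
grasp_force: 30.0
```

>>> servo_tool:
  deltas:
    - [[-193,-4,0],[0,0,0]]
    - [[-193,-4,0],[0,0,0]]
    - [[-193,-4,0],[0,0,0]]
    - [[-193,-4,0],[0,0,0]]
    - [[-193,-4,0],[0,0,0]]

```text
t: 44.68
ee_pos: [495.7, -346.7, 186.9]
orientation: [-2.267, -2.171, 0.002]
ft_force: [-0.1, 0.1, -1.9]
width: 61.0
grasp_force: 30.0
```

>>> servo_tool:
  deltas:
    - [[0,0,0],[0,0,0]]
    - [[0,0,0],[0,0,0]]

```text
t: 44.85
ee_pos: [495.8, -344.3, 186.8]
orientation: [-2.268, -2.168, 0.001]
ft_force: [0.3, 0.8, -1.3]
width: 60.8
grasp_force: 30.0
```

```bash
python3 b.py w18 gauge; python3 - <<'E'
from h import *
Y=np.pi/2-.0435
chain([[497.5,-343,20,Y]])
E
```

```text
{'t': 44.85, 'qpos': [-0.627, 0.436, 1.703, 0.0, 1.006, -0.582], 'ee_pos': [495.781, -344.336, 186.806], 'orientation': [-2.268, -2.168, 0.001], 'ft_force': [0.3, 0.788, -1.307], 'grasp_force': 29.99, 'width': 60.78}
[[0.999, -0.04, -0.017, 499.57], [-0.043, -0.954, -0.296, -262.036], [-0.004, 0.297, -0.955, 349.514], [0.0, 0.0, 0.0, 1.0]]
gauge 0.59 [268.0, 240.0, 118.0, 116.0] [496.9, -340.6, 206.6] box [array([ 496.7, -336.5]), array([73.9, 60.5]), np.float64(80.8)] 8016
[497.5, -343, 20, 1.5272963267948965] -> [-0.8, 1.7, 167.5] [-0.003, -0.002, 0.001]
```

View pics/w18.png

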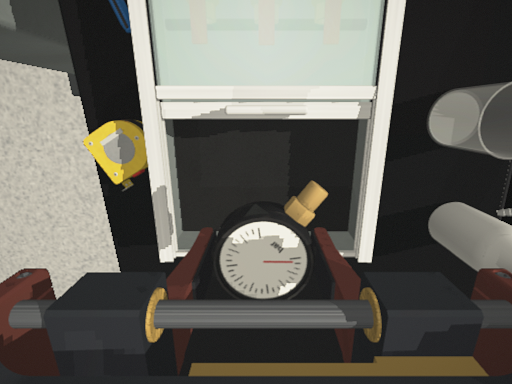

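The gauge is held level at (265,258) above the mat, stem inside the bay. Lowering and releasing.

>>> servo_tool:
  deltas:
    - [[-1,2,40],[0,0,0]]
    - [[-1,2,80],[0,0,0]]
    - [[-1,2,115],[0,0,0]]
    - [[-1,2,140],[0,0,0]]
    - [[-1,2,155],[0,0,0]]

```text
t: 45.37
ee_pos: [497.5, -341.6, 30.5]
orientation: [-2.261, -2.172, 0.001]
ft_force: [-1.0, 0.3, -1.3]
width: 61.2
grasp_force: 30.0
```

>>> servo_tool:
  deltas:
    - [[0,0,3],[0,0,0]]
    - [[0,0,6],[0,0,0]]
    - [[0,0,9],[0,0,0]]
    - [[0,0,11],[0,0,0]]
    - [[0,0,11],[0,0,0]]

```text
t: 45.78
ee_pos: [499.8, -345.1, 24.0]
orientation: [2.267, 2.173, 0.0]
ft_force: [-0.2, 0.4, -1.4]
width: 61.1
grasp_force: 30.0
```

>>> servo_tool:
  deltas:
    - [[0,0,0.5],[0,0,0]]
    - [[0,0,1],[0,0,0]]
    - [[0,0,1],[0,0,0]]
    - [[0,0,1],[0,0,0]]

```text
t: 46.12
ee_pos: [499.3, -345.2, 22.6]
orientation: [2.268, 2.173, 0.0]
ft_force: [-0.0, -0.4, -1.4]
width: 60.9
grasp_force: 30.0
```

>>> servo_tool:
  deltas:
    - [[0,0,1],[0,0,0]]
    - [[0,0,2],[0,0,0]]
    - [[0,0,3],[0,0,0]]
    - [[0,0,4],[0,0,0]]
    - [[0,0,4],[0,0,0]]

```text
t: 46.53
ee_pos: [499.1, -345.0, 18.1]
orientation: [-2.268, -2.174, 0.0]
ft_force: [1.4, 0.2, -2.2]
width: 61.1
grasp_force: 30.0
```

>>> servo_tool:
  deltas:
    - [[0,0,0],[0,0,0]]
    - [[0,0,0],[0,0,0]]
    - [[0,0,0],[0,0,0]]
    - [[0,0,0],[0,0,0]]
    - [[0,0,0],[0,0,0]]
  grip: -0.8

```text
t: 46.95
ee_pos: [499.3, -345.0, 18.3]
orientation: [2.268, 2.174, 0.0]
ft_force: [0.2, -0.0, -0.4]
width: 78.7
grasp_force: 0.0
```

>>> servo_tool:
  deltas:
    - [[0,0,-30],[0,0,0]]
    - [[0,0,-60],[0,0,0]]
    - [[0,0,-100],[0,0,0]]
    - [[0,0,-140],[0,0,0]]
    - [[0,0,-160],[0,0,0]]

```text
t: 47.37
ee_pos: [500.8, -346.1, 183.0]
orientation: [2.264, 2.17, 0.002]
ft_force: [1.1, -1.3, 0.7]
width: 79.0
grasp_force: 0.0
```

>>> servo_tool:
  deltas:
    - [[20,0,0],[0,0,-0.6]]
    - [[40,0,0],[0,0,-0.6]]
    - [[40,0,0],[0,0,-0.6]]
    - [[40,0,0],[0,0,-0.6]]
    - [[40,0,0],[0,0,-0.6]]
  grip: 0

```text
t: 47.78
ee_pos: [501.0, -304.6, 178.5]
orientation: [1.515, 2.752, -0.0]
ft_force: [-0.0, -0.5, -0.2]
width: 49.2
grasp_force: 0.0
```

>>> servo_tool:
  deltas:
    - [[0,0,0],[0,0,-0.6]]
    - [[0,0,0],[0,0,-0.6]]
    - [[0,0,0],[0,0,-0.6]]
    - [[0,0,0],[0,0,-0.6]]
    - [[0,0,0],[0,0,-0.6]]

```text
t: 48.2
ee_pos: [500.8, -305.0, 178.3]
orientation: [0.635, 3.077, -0.0]
ft_force: [0.0, 0.1, 0.7]
width: 44.0
grasp_force: 0.0
```

```bash
python3 b.py w19 gauge;python3 t.py; python3 - <<'E'
from h import *
Y=np.pi-.0435
chain([[500,-260.2,170,Y],[500,-260.2,84,Y]])
E
```

```text
{'t': 48.2, 'qpos': [-0.567, 0.421, 1.751, 0.0, 0.969, -1.731], 'ee_pos': [500.848, -304.967, 178.272], 'orientation': [0.635, 3.077, -0.0], 'ft_force': [0.043, 0.132, 0.652], 'grasp_force': 0.0, 'width': 44.03}
[[0.394, 0.877, 0.274, 424.693], [0.919, -0.376, -0.118, -272.019], [-0.0, 0.298, -0.955, 340.766], [0.0, 0.0, 0.0, 1.0]]
gauge 0.89 [240.0, 196.0, 72.0, 53.0] [498.0, -343.9, 37.8] box [array([ 506.2, -339.3]), array([81.8, 60.5]), np.float64(37.1)] 2279
tab [293 150  32  73 708] [ 498.1 -260.3  107.9] [array([ 500.434, -260.235]), array([ 8.021, 69.244]), np.float64(87.688)]
[500, -260.2, 170, 3.0980926535897932] -> [18.8, 40.7, 8.3] [-0.0, 0.0, -0.369]
[500, -260.2, 84, 3.0980926535897932] -> [0.0, 0.0, 86.0] [0.0, 0.0, 0.0]
```

Gauge lies on the mat (top 38 mm). Shutting the right door.

>>> servo_tool:
  deltas:
    - [[19,41,8],[0,0,-0.369]]
    - [[19,41,8],[0,0,-0.369]]
    - [[19,41,8],[0,0,-0.369]]
    - [[19,41,8],[0,0,-0.369]]
    - [[19,41,8],[0,0,-0.369]]

```text
t: 48.72
ee_pos: [500.1, -259.9, 170.4]
orientation: [0.078, 3.14, -0.0]
ft_force: [1.4, 0.3, 0.5]
width: 44.2
grasp_force: 0.0
```

>>> servo_tool:
  deltas:
    - [[0,0,30],[0,0,0]]
    - [[0,0,60],[0,0,0]]
    - [[0,0,80],[0,0,0]]
    - [[0,0,85],[0,0,0]]
    - [[0,0,85],[0,0,0]]

```text
t: 49.13
ee_pos: [499.0, -259.7, 83.9]
orientation: [-0.076, -3.138, -0.002]
ft_force: [-0.2, 0.6, 0.6]
width: 44.0
grasp_force: 0.0
```

>>> servo_tool:
  deltas:
    - [[0,0,0],[0,0,0]]
    - [[0,0,0],[0,0,0]]
    - [[0,0,0],[0,0,0]]
    - [[0,0,0],[0,0,0]]
    - [[0,0,0],[0,0,0]]
  grip: 1

```text
t: 49.55
ee_pos: [500.4, -260.1, 86.1]
orientation: [0.07, 3.139, -0.001]
ft_force: [0.7, -0.1, 0.1]
width: 14.0
grasp_force: 0.0
```

>>> servo_tool:
  deltas:
    - [[0,0,0],[0,0,0]]
    - [[0,0,0],[0,0,0]]
    - [[0,-12,0],[0,0,0]]
    - [[0,-35,0],[0,0,0]]
    - [[0,-60,0],[0,0,0]]

```text
t: 49.97
ee_pos: [497.6, -320.0, 85.9]
orientation: [0.068, 3.14, 0.001]
ft_force: [1.2, 2.0, 2.5]
width: 8.3
grasp_force: 30.0
```

>>> servo_tool:
  deltas:
    - [[0,-25,0],[0,0,0]]
    - [[0,-50,0],[0,0,0]]
    - [[0,-70,0],[0,0,0]]
    - [[0,-80,0],[0,0,0]]
    - [[0,-80,0],[0,0,0]]

```text
t: 50.38
ee_pos: [493.9, -402.6, 85.9]
orientation: [0.073, 3.139, -0.003]
ft_force: [-0.7, -0.5, 7.3]
width: 7.8
grasp_force: 30.0
```

>>> servo_tool:
  deltas:
    - [[0,-2,0],[0,0,0]]
    - [[0,-4,0],[0,0,0]]
    - [[0,-5,0],[0,0,0]]
    - [[0,-5,0],[0,0,0]]
    - [[0,-5,0],[0,0,0]]

```text
t: 50.8
ee_pos: [493.8, -404.6, 85.9]
orientation: [0.069, 3.14, -0.001]
ft_force: [-2.1, -0.8, 5.4]
width: 7.9
grasp_force: 30.0
```

>>> servo_tool:
  deltas:
    - [[0,-2,0],[0,0,0]]
    - [[0,-4,0],[0,0,0]]
    - [[0,-4,0],[0,0,0]]
    - [[0,-4,0],[0,0,0]]

```text
t: 51.13
ee_pos: [493.6, -408.5, 85.9]
orientation: [0.069, 3.14, -0.001]
ft_force: [-2.0, -0.6, 6.7]
width: 7.9
grasp_force: 30.0
```

>>> servo_tool:
  deltas:
    - [[0,-1,0],[0,0,0]]
    - [[0,-2,0],[0,0,0]]
    - [[0,-2,0],[0,0,0]]
    - [[0,-2,0],[0,0,0]]

```text
t: 51.47
ee_pos: [493.5, -408.9, 85.8]
orientation: [-0.069, -3.141, -0.003]
ft_force: [-0.4, 6.2, 8.6]
width: 7.4
grasp_force: 30.0
```

At the stop. Release, withdraw and check everything.

>>> servo_tool:
  deltas:
    - [[0,2,0],[0,0,0]]
    - [[0,2,0],[0,0,0]]
    - [[0,2,0],[0,0,0]]
    - [[0,2,0],[0,0,0]]
    - [[0,2,0],[0,0,0]]
  grip: 0

```text
t: 51.88
ee_pos: [493.2, -408.6, 84.9]
orientation: [-0.07, -3.14, -0.0]
ft_force: [-0.5, -0.3, 0.2]
width: 37.4
grasp_force: 0.0
```

>>> servo_tool:
  deltas:
    - [[0,0,-40],[0,0,0]]
    - [[0,0,-80],[0,0,0]]
    - [[0,60,-120],[0,0,0]]
    - [[0,100,-150],[0,0,0]]
    - [[0,150,-180],[0,0,0]]

```text
t: 52.3
ee_pos: [497.7, -304.8, 236.5]
orientation: [0.072, 3.14, -0.001]
ft_force: [0.6, 0.9, 0.6]
width: 43.8
grasp_force: 0.0
```

>>> servo_tool:
  deltas:
    - [[0,60,-30],[0,0,0]]
    - [[0,60,-30],[0,0,0]]
    - [[0,60,-30],[0,0,0]]
    - [[0,60,-30],[0,0,0]]

```text
t: 52.63
ee_pos: [501.1, -244.8, 266.1]
orientation: [0.066, 3.139, -0.002]
ft_force: [0.2, -0.1, 0.1]
width: 44.0
grasp_force: 0.0
```

```bash
python3 b.py w20 valve_0 clamp_bar gauge;python3 t.py
```

```text
{'t': 52.63, 'qpos': [-0.476, 0.275, 1.741, -0.0, 1.124, -2.004], 'ee_pos': [501.07, -244.754, 266.058], 'orientation': [0.066, 3.139, -0.002], 'ft_force': [0.247, -0.126, 0.121], 'grasp_force': 0.0, 'width': 43.96}
[[0.04, 0.953, 0.299, 418.01], [0.999, -0.038, -0.013, -240.788], [-0.001, 0.3, -0.954, 428.429], [0.0, 0.0, 0.0, 1.0]]
clamp_bar 0.82 [489.0, 139.0, 45.0, 44.0] [477.0, 70.3, 59.1] box [array([477.6,  73.2]), array([34.2, 35. ]), np.float64(3.7)] 686
tab [121 153  18  57 553] [ 491.9 -406.4  107.8] [array([ 494.169, -407.515]), array([ 8.558, 69.221]), np.float64(87.799)]
tab [392 154  18  57 552] [506.1 -77.7 107.6] [array([508.238, -77.031]), array([ 8.769, 69.978]), np.float64(88.0)]
```

View pics/w20.png

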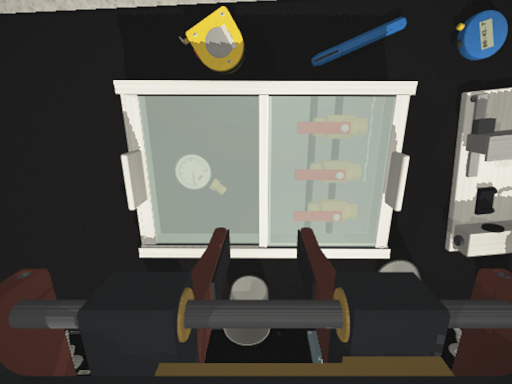

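Both doors are shut, with tabs at (134,180) and (397,180). The three valves lie across the strips, the gauge is on the mat, and the bar is back. Handing in.

```bash
python3 -c "
from h import *
print(close_job())"
```

```text
the job is handed in; nothing more can be done
None
```

I handed the job in at about 53 s of arm time; no verdict came back. My last images show the clamp bar about 44 mm back, the three valves across the rubber strips, the gauge on the plain mat and both doors against their closed stops.

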